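Set the work lamp and scoop lug nuts into the parts dish

TASK

First tip the work lamp's panel forward until it leans 35 degrees from upright, in line with the steel index fingers on its stand; let go and wait a second to see that it stays there. Then use the scoop, never the gripper's fingers, to bring at least two lug nuts from the tub to the round dish, spilling none outside the two. Put the scoop back on its mat, standing flat on its base, and leave the other things on the tailgate where they are.

Things in the scene. Friction and masses are not known exactly. Their poses are not given: they have to be found in the camera images.
- lamp: Stand of the work lamp, fixed to the tailgate: dark steel foot 120 (x) by 200 (y) by 12 mm high, with an upright cheek on each side (y = +-95 mm, 40 mm wide, up to the hinge). Origin: centre of the foot's underside. Its x axis points to the lamp's back; the lit face looks along its -x. On each cheek an index finger (5 mm square steel bar, from 15 to 90 mm from the hinge axis) points up and forward, 35 degrees from vertical: the angle wanted.
- lamp_hinge (a point): Middle of the hinge axis, 120 mm above the lamp's origin; the axis lies along the lamp's y.
- panel (a joint): Lean of the lamp panel about its hinge, rad: 0 upright, positive = top leaning forward (to the lamp's -x), wanted 0.611 (35 degrees). Range -0.9 to 1.3. A stiff friction hinge (about 0.7 N m, some 6 to 9 N at the top edge) that stays where it is left.
- panel_top (a point): Middle of the panel's top edge, 155 mm from the hinge axis. The panel is a grey slab 170 mm wide (along the lamp's y), 24 mm thick, reaching from 10 to 155 mm from the hinge; its mid-plane goes through the hinge axis. White lens on the front, fins on the back (4 mm look only). Its own z runs from the hinge to this edge.
- tub: Grey open tub holding the nuts, fixed, 265 (x) by 92 (y) by 75 mm high, walls and floor 4 mm, 84 mm wide inside. Origin: centre of its underside. Inside, the floor is flat from x = -83 to +128 mm; from -83 a 45 degree ramp rises to 50 mm height at the end wall on the -x side (near the robot); a scoop drawn along -x takes pieces up against it. The nuts start lying in three rows of two, between x = -80 and -6 mm.
- dish: Round steel dish, fixed, mouth 148 mm across, 45 mm high, wall 4 mm. Origin: centre of its underside.
- mat: Thin cork mat, fixed, 170 by 110 by 4 mm, on which the scoop stands. Origin: centre of its underside.
- scoop: Loose scoop of 160 g. Aluminium pan 66 mm wide (y), flat floor 2 mm thick from x = -45 (open front lip) to +35 mm, side walls 30 mm high from x = -31 mm to a back wall 38 mm high. Upright wooden grip behind it: x = 36 to 62 mm, 18 mm wide (y), up to z = 132 mm, to be pinched across y. Origin: underside of the pan, 45 mm behind the lip; its x points from the lip to the grip, z up.
- nut0: Lug nut 1 of 6, loose, all alike: steel, 23 mm across, 28 mm long, ends tapered, 40 g; starts lying across the tub on its floor. Origin: its middle, on its axis (its y).
- nut1: Lug nut 2 of 6, loose, all alike: steel, 23 mm across, 28 mm long, ends tapered, 40 g; starts lying across the tub on its floor. Origin: its middle, on its axis (its y).
- nut2: Lug nut 3 of 6, loose, all alike: steel, 23 mm across, 28 mm long, ends tapered, 40 g; starts lying across the tub on its floor. Origin: its middle, on its axis (its y).
- nut3: Lug nut 4 of 6, loose, all alike: steel, 23 mm across, 28 mm long, ends tapered, 40 g; starts lying across the tub on its floor. Origin: its middle, on its axis (its y).
- nut4: Lug nut 5 of 6, loose, all alike: steel, 23 mm across, 28 mm long, ends tapered, 40 g; starts lying across the tub on its floor. Origin: its middle, on its axis (its y).
- nut5: Lug nut 6 of 6, loose, all alike: steel, 23 mm across, 28 mm long, ends tapered, 40 g; starts lying across the tub on its floor. Origin: its middle, on its axis (its y).
- drill: Bystander: cordless drill lying on its side, about 200 by 200 by 60 mm.
- tape: Bystander: tape measure, 65 by 65 by 36 mm.
- can: Bystander: spray can, 64 mm across, 160 mm tall.
- driver: Bystander: screwdriver lying down.
- wrench: Bystander: wrench lying flat.
- bracket: Bystander: steel angle bracket, 90 by 35 by 39 mm.
- jar: Bystander: jar with a steel cap, 60 mm across, 70 mm tall.
There are look-alikes about, which are no part of the job. What is shaped like the scoop but pink is not meant.

How it is judged:
On the way, in this order (a step that is already met when the one before it is completed fails the run):
1. the lamp panel leans 35 degrees (+-5) and stays so, untouched, for 0.8 s (value of joint panel between 0.524 and 0.698 rad and contact force between lamp and anything else below 0.1 N), for 0.8 s.
2. the scoop, raised off the surface, carries a nut (height (world z) of scoop above 0.05 m and ((x of nut0 in the frame of scoop between -0.045 and 0.036 m and y of nut0 in the frame of scoop between -0.035 and 0.035 m and z of nut0 in the frame of scoop between 0 and 0.06 m) or (x of nut1 in the frame of scoop between -0.045 and 0.036 m and y of nut1 in the frame of scoop between -0.035 and 0.035 m and z of nut1 in the frame of scoop between 0 and 0.06 m) or (x of nut2 in the frame of scoop between -0.045 and 0.036 m and y of nut2 in the frame of scoop between -0.035 and 0.035 m and z of nut2 in the frame of scoop between 0 and 0.06 m) or (x of nut3 in the frame of scoop between -0.045 and 0.036 m and y of nut3 in the frame of scoop between -0.035 and 0.035 m and z of nut3 in the frame of scoop between 0 and 0.06 m) or (x of nut4 in the frame of scoop between -0.045 and 0.036 m and y of nut4 in the frame of scoop between -0.035 and 0.035 m and z of nut4 in the frame of scoop between 0 and 0.06 m) or (x of nut5 in the frame of scoop between -0.045 and 0.036 m and y of nut5 in the frame of scoop between -0.035 and 0.035 m and z of nut5 in the frame of scoop between 0 and 0.06 m))), for 0.2 s.
3. at least two nuts lie in the dish ((((horizontal distance between nut0 and dish below 0.072 m and z of nut0 in the frame of dish below 0.06 m) and (horizontal distance between nut1 and dish below 0.072 m and z of nut1 in the frame of dish below 0.06 m)) or ((horizontal distance between nut0 and dish below 0.072 m and z of nut0 in the frame of dish below 0.06 m) and (horizontal distance between nut2 and dish below 0.072 m and z of nut2 in the frame of dish below 0.06 m)) or ((horizontal distance between nut0 and dish below 0.072 m and z of nut0 in the frame of dish below 0.06 m) and (horizontal distance between nut3 and dish below 0.072 m and z of nut3 in the frame of dish below 0.06 m)) or ((horizontal distance between nut0 and dish below 0.072 m and z of nut0 in the frame of dish below 0.06 m) and (horizontal distance between nut4 and dish below 0.072 m and z of nut4 in the frame of dish below 0.06 m)) or ((horizontal distance between nut0 and dish below 0.072 m and z of nut0 in the frame of dish below 0.06 m) and (horizontal distance between nut5 and dish below 0.072 m and z of nut5 in the frame of dish below 0.06 m)) or ((horizontal distance between nut1 and dish below 0.072 m and z of nut1 in the frame of dish below 0.06 m) and (horizontal distance between nut2 and dish below 0.072 m and z of nut2 in the frame of dish below 0.06 m)) or ((horizontal distance between nut1 and dish below 0.072 m and z of nut1 in the frame of dish below 0.06 m) and (horizontal distance between nut3 and dish below 0.072 m and z of nut3 in the frame of dish below 0.06 m)) or ((horizontal distance between nut1 and dish below 0.072 m and z of nut1 in the frame of dish below 0.06 m) and (horizontal distance between nut4 and dish below 0.072 m and z of nut4 in the frame of dish below 0.06 m)) or ((horizontal distance between nut1 and dish below 0.072 m and z of nut1 in the frame of dish below 0.06 m) and (horizontal distance between nut5 and dish below 0.072 m and z of nut5 in the frame of dish below 0.06 m)) or ((horizontal distance between nut2 and dish below 0.072 m and z of nut2 in the frame of dish below 0.06 m) and (horizontal distance between nut3 and dish below 0.072 m and z of nut3 in the frame of dish below 0.06 m)) or ((horizontal distance between nut2 and dish below 0.072 m and z of nut2 in the frame of dish below 0.06 m) and (horizontal distance between nut4 and dish below 0.072 m and z of nut4 in the frame of dish below 0.06 m)) or ((horizontal distance between nut2 and dish below 0.072 m and z of nut2 in the frame of dish below 0.06 m) and (horizontal distance between nut5 and dish below 0.072 m and z of nut5 in the frame of dish below 0.06 m)) or ((horizontal distance between nut3 and dish below 0.072 m and z of nut3 in the frame of dish below 0.06 m) and (horizontal distance between nut4 and dish below 0.072 m and z of nut4 in the frame of dish below 0.06 m)) or ((horizontal distance between nut3 and dish below 0.072 m and z of nut3 in the frame of dish below 0.06 m) and (horizontal distance between nut5 and dish below 0.072 m and z of nut5 in the frame of dish below 0.06 m)) or ((horizontal distance between nut4 and dish below 0.072 m and z of nut4 in the frame of dish below 0.06 m) and (horizontal distance between nut5 and dish below 0.072 m and z of nut5 in the frame of dish below 0.06 m)))), for 0.2 s.
At the end, for the whole second after the job is handed in: The lamp panel leans 35 degrees forward, within 5 degrees; at least two lug nuts lie in the dish and every other nut is in the dish or the tub; the scoop stands flat on the mat (its origin within 60 mm of the mat's centre), released and at rest (value of joint panel between 0.524 and 0.698 rad and (((horizontal distance between nut0 and dish below 0.072 m and z of nut0 in the frame of dish below 0.06 m) and (horizontal distance between nut1 and dish below 0.072 m and z of nut1 in the frame of dish below 0.06 m)) or ((horizontal distance between nut0 and dish below 0.072 m and z of nut0 in the frame of dish below 0.06 m) and (horizontal distance between nut2 and dish below 0.072 m and z of nut2 in the frame of dish below 0.06 m)) or ((horizontal distance between nut0 and dish below 0.072 m and z of nut0 in the frame of dish below 0.06 m) and (horizontal distance between nut3 and dish below 0.072 m and z of nut3 in the frame of dish below 0.06 m)) or ((horizontal distance between nut0 and dish below 0.072 m and z of nut0 in the frame of dish below 0.06 m) and (horizontal distance between nut4 and dish below 0.072 m and z of nut4 in the frame of dish below 0.06 m)) or ((horizontal distance between nut0 and dish below 0.072 m and z of nut0 in the frame of dish below 0.06 m) and (horizontal distance between nut5 and dish below 0.072 m and z of nut5 in the frame of dish below 0.06 m)) or ((horizontal distance between nut1 and dish below 0.072 m and z of nut1 in the frame of dish below 0.06 m) and (horizontal distance between nut2 and dish below 0.072 m and z of nut2 in the frame of dish below 0.06 m)) or ((horizontal distance between nut1 and dish below 0.072 m and z of nut1 in the frame of dish below 0.06 m) and (horizontal distance between nut3 and dish below 0.072 m and z of nut3 in the frame of dish below 0.06 m)) or ((horizontal distance between nut1 and dish below 0.072 m and z of nut1 in the frame of dish below 0.06 m) and (horizontal distance between nut4 and dish below 0.072 m and z of nut4 in the frame of dish below 0.06 m)) or ((horizontal distance between nut1 and dish below 0.072 m and z of nut1 in the frame of dish below 0.06 m) and (horizontal distance between nut5 and dish below 0.072 m and z of nut5 in the frame of dish below 0.06 m)) or ((horizontal distance between nut2 and dish below 0.072 m and z of nut2 in the frame of dish below 0.06 m) and (horizontal distance between nut3 and dish below 0.072 m and z of nut3 in the frame of dish below 0.06 m)) or ((horizontal distance between nut2 and dish below 0.072 m and z of nut2 in the frame of dish below 0.06 m) and (horizontal distance between nut4 and dish below 0.072 m and z of nut4 in the frame of dish below 0.06 m)) or ((horizontal distance between nut2 and dish below 0.072 m and z of nut2 in the frame of dish below 0.06 m) and (horizontal distance between nut5 and dish below 0.072 m and z of nut5 in the frame of dish below 0.06 m)) or ((horizontal distance between nut3 and dish below 0.072 m and z of nut3 in the frame of dish below 0.06 m) and (horizontal distance between nut4 and dish below 0.072 m and z of nut4 in the frame of dish below 0.06 m)) or ((horizontal distance between nut3 and dish below 0.072 m and z of nut3 in the frame of dish below 0.06 m) and (horizontal distance between nut5 and dish below 0.072 m and z of nut5 in the frame of dish below 0.06 m)) or ((horizontal distance between nut4 and dish below 0.072 m and z of nut4 in the frame of dish below 0.06 m) and (horizontal distance between nut5 and dish below 0.072 m and z of nut5 in the frame of dish below 0.06 m))) and ((horizontal distance between nut0 and dish below 0.072 m and z of nut0 in the frame of dish below 0.06 m) or (x of nut0 in the frame of tub between -0.132 and 0.132 m and y of nut0 in the frame of tub between -0.046 and 0.046 m and z of nut0 in the frame of tub between 0 and 0.07 m)) and ((horizontal distance between nut1 and dish below 0.072 m and z of nut1 in the frame of dish below 0.06 m) or (x of nut1 in the frame of tub between -0.132 and 0.132 m and y of nut1 in the frame of tub between -0.046 and 0.046 m and z of nut1 in the frame of tub between 0 and 0.07 m)) and ((horizontal distance between nut2 and dish below 0.072 m and z of nut2 in the frame of dish below 0.06 m) or (x of nut2 in the frame of tub between -0.132 and 0.132 m and y of nut2 in the frame of tub between -0.046 and 0.046 m and z of nut2 in the frame of tub between 0 and 0.07 m)) and ((horizontal distance between nut3 and dish below 0.072 m and z of nut3 in the frame of dish below 0.06 m) or (x of nut3 in the frame of tub between -0.132 and 0.132 m and y of nut3 in the frame of tub between -0.046 and 0.046 m and z of nut3 in the frame of tub between 0 and 0.07 m)) and ((horizontal distance between nut4 and dish below 0.072 m and z of nut4 in the frame of dish below 0.06 m) or (x of nut4 in the frame of tub between -0.132 and 0.132 m and y of nut4 in the frame of tub between -0.046 and 0.046 m and z of nut4 in the frame of tub between 0 and 0.07 m)) and ((horizontal distance between nut5 and dish below 0.072 m and z of nut5 in the frame of dish below 0.06 m) or (x of nut5 in the frame of tub between -0.132 and 0.132 m and y of nut5 in the frame of tub between -0.046 and 0.046 m and z of nut5 in the frame of tub between 0 and 0.07 m)) and horizontal distance between scoop and mat below 0.06 m and z of scoop in the frame of mat between 0.002 and 0.012 m and angle between scoop's own z axis and vertical below 0.15 rad and linear speed of scoop below 0.02 m/s); the robot touches nothing.
It fails at once if the gripper's fingers touch a nut (contact force between the fingers and nut0 above 0.5 N or contact force between the fingers and nut1 above 0.5 N or contact force between the fingers and nut2 above 0.5 N or contact force between the fingers and nut3 above 0.5 N or contact force between the fingers and nut4 above 0.5 N or contact force between the fingers and nut5 above 0.5 N).
It fails at once if a bystander is moved by more than 30 mm (distance of any of drill, tape, can, driver, wrench, bracket, jar from where it was at the start of the episode above 0.03 m).
It also fails if it takes over 70 s, if anything falls off the work surface, if the arm or the gripper's body presses on something with over 40 N, if the wrist force passes 120 N, or if a joint passes its speed limit or range.

ROBOT

A 6-joint arm with a two-finger parallel gripper is mounted at the origin on the work surface. World frame = base frame: x ahead of the robot, y to its left, z up, the work surface at z = 0. Lengths are in m, angles in rad, forces in N, time in s.
With the tool pointing down it reaches from about 0.3 to 0.775 m from the base axis. Payload 14.6 kg.
Tool frame: the origin (TCP) lies at the very end of the fingers, on their centre line; the grasp point (between the pads) lies 19 mm behind it; x points along the fingers, z is the direction in which the jaws open and shut, and the axes are right-handed (so a half turn about x gives the same grasp; the last joint's range is limited). The gripper opens to 94 mm and grips with 3 to 60 N. Pads are 16 mm wide; open, the fingers measure 119 mm over their backs; the gripper's body (75 mm by 177 mm) begins 78 mm behind the grasp point.
Start: joints at [1.246, 0.3, 1.521, -0, 1.321, -0.067], TCP at [0.14, 0.532, 0.205] pointing down, gripper open.
Joint ranges: [-3.03, 3.03], [-0.79, 2.21], [0.23, 2.52], [-1.04, 4.18], [0, 3.07], [-2.55, 2.55]. Speed limits (rad/s): [2.22, 2.22, 2.57, 3.14, 3.14, 3.14].

INTERFACE

Orientations are given as [roll, pitch, yaw] about the fixed x, y, z axes, in that order (R = Rz(yaw) Ry(pitch) Rx(roll)).
In Python, from station import ctrl gives the robot as it stands. The module is installed in compiled form; this text tells all that it offers.
- The arm moves only by the tool servo_tool, never from a script. Its argument "motion" is one flat list of numbers, 4 for each row, row after row: the shift along the tool's x, y, z in mm, then the turn about the tool's x in degrees. In form: [dx, dy, dz, roll, dx, dy, dz, roll, ...]. A call has 1 to 20 rows; each row is the pose to reach, as a shift and turn from the pose commanded when the call began, along the tool's axes at that moment; what a row does not reach only later rows make up. A row lasts 1/8 s, in which the tool goes at most 62.5 mm and 10.7 degrees, less where a joint would pass 70% of its speed; a pose out of reach is approached as far as the arm can. A call with a gripper value outside its range is refused whole. "gripper" is the opening, from 0 (shut) to 1 (fully open), set as the call begins (left out, the last holds). The fingers move at their own pace and stop on an object; "force" is the grip in N (left out, the last holds). Time passes only in rows, so rows that repeat a pose let the fingers close. It gives the time, the measured TCP pose, the force and the opening at its end, in the units of the state.
- ctrl.get_obs(): the state, without advancing time (a new reading comes with each control period).
- ctrl.camera(name): name is "scene" or "side" or "wrist"; returns a dict with "color" (480x640x3 uint8, red, green, blue), "z_map" (480x640 float32, m along the optical axis (not along the pixel's ray), 0 where there is no reading), "fx", "fy", "cx", "cy" (pixels), "dist_coeffs" ([k1, k2, p1, p2, k3] as OpenCV has them; the pictures are not rectified), "rvec" (rotation vector, rad) and "tvec" (3), from world to camera coordinates, as OpenCV has them. Camera axes: x right, y down, z forward; pixel columns grow to the right and rows downward; lengths in m; the calibration is good to about 2 mm. A picture is of the moment at which its call begins.
- ctrl.hand_in(): hands the job in, once; it reports no verdict.
The state is a dict: "time_s": time; "qpos": joint angles; "joint_vel": joint speeds; "tau": joint torques, N m; "ee_pos": TCP position; "eef_rot": TCP orientation; "force": force on the tool from outside, world axes, zero at the start; "moment": the same for the moment, N m; "grip_width": finger opening in m.
Only numpy, scipy, OpenCV 4.12 (cv2) and the standard library are available. Lean on these libraries where they do the work, as an engineer would, in place of code of your own. Each camera call takes 0.05 s, during which the arm holds its last target.

## Working session

There is one attempt and no reset: what is moved stays moved. The work goes in short steps, Python scripts to look and compute and a tool call to move; the robot and the scene stay as the last step left them, time stands still between calls to the robot, and variables do not carry over. Pictures are saved under pics/ and viewed, and the job is handed in when it is done.

Besides the shell and the picture viewer there is one more tool, called after ">>>" as a command line: name --argument value ..., lists and objects as JSON in quotes. servo_tool: Moves the arm, as the interface text tells. Its arguments: {"type":"object","properties":{"motion":{"type":"array","items":{"type":"number"}},"gripper":{"type":"number"},"force":{"type":"number"}},"required":["motion"]}

```bash
mkdir -p pics; ls
cat > h.py <<'E'
import numpy as np, cv2, pickle
from station import ctrl
from scipy.spatial.transform import Rotation as Rn
def snap(name,tag):
    c=ctrl.camera(name); pickle.dump(c,open(f'pics/{tag}.pkl','wb')); cv2.imwrite(f'pics/{tag}.png',c['color'][:,:,::-1]); return c
def load(tag): return pickle.load(open(f'pics/{tag}.pkl','rb'))
def pts(c,uv):
    uv=np.array(uv,float).reshape(-1,2); K=np.array([[c['fx'],0,c['cx']],[0,c['fy'],c['cy']],[0,0,1]])
    z=c['z_map'][uv[:,1].astype(int),uv[:,0].astype(int)]
    n=cv2.undistortPoints(uv.reshape(-1,1,2),K,np.array(c['dist_coeffs'])).reshape(-1,2)
    P=np.c_[n*z[:,None],z]; R=cv2.Rodrigues(np.array(c['rvec']))[0]
    return (P-np.array(c['tvec']).ravel())@R, z
def cloud(c):
    u,v=np.meshgrid(np.arange(640),np.arange(480)); P,z=pts(c,np.c_[u.ravel(),v.ravel()])
    P[z==0]=np.nan
    return P.reshape(480,640,3)
def proj(c,P):
    K=np.array([[c['fx'],0,c['cx']],[0,c['fy'],c['cy']],[0,0,1]])
    return cv2.projectPoints(np.array(P,float).reshape(-1,1,3),np.array(c['rvec']),np.array(c['tvec']),K,np.array(c['dist_coeffs']))[0].reshape(-1,2)
E
python3 -c "
from h import *
for n in ['scene','side','wrist']: snap(n,n+'0')
o=ctrl.get_obs()
for k in o: print(k,np.round(o[k],4))"
```

```text
pics
time_s 0.15
qpos [ 1.2464  0.3003  1.5214 -0.      1.3207 -0.0666]
joint_vel [-0.0009 -0.0012 -0.0002 -0.0011  0.0008 -0.0007]
tau [ 7.00000e-04 -5.31957e+01 -3.52825e+01  7.09000e-02  2.35000e-02
 -1.00000e-04]
ee_pos [0.1402 0.5316 0.205 ]
eef_rot [ 3.1222  1.5699 -1.848 ]
force [-0.1268  0.324  -0.6672]
moment [0.0192 0.0392 0.0254]
grip_width 0.0939
```

View pics/scene0.png

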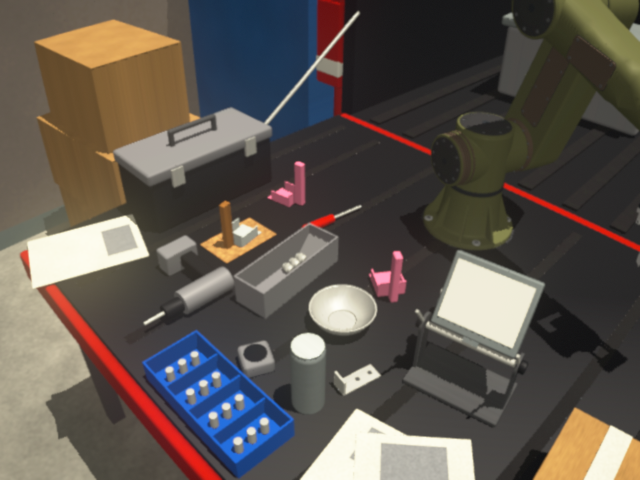

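View pics/side0.png

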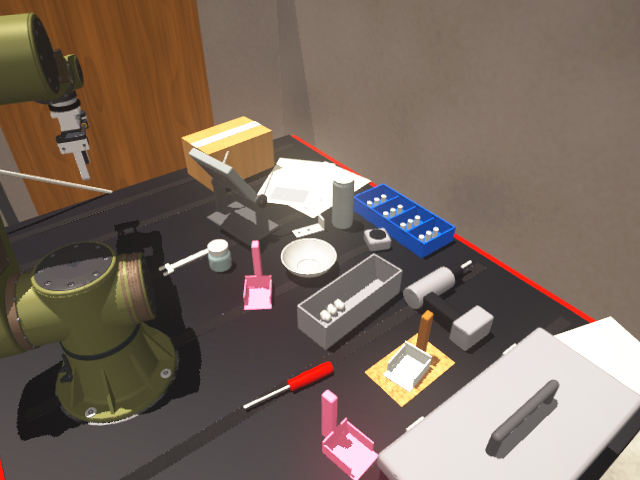

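View pics/wrist0.png

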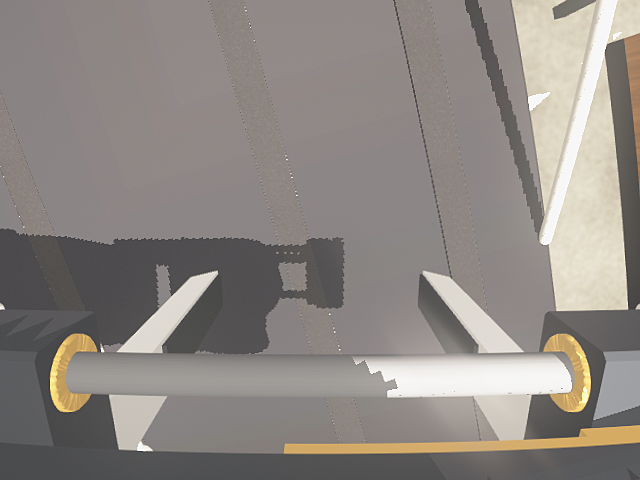

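The scene picture shows the scoop with a wooden grip on the mat at (230,235); the pink look-alikes are at (292,188) and (390,280). The tub is at (287,265), dish at (343,312), and the lamp at (475,330) with its panel leaning back. Next I build a top-down map to measure poses.

```bash
cat > top.py <<'E'
from h import *
import sys
def topmap(cs,x0,x1,y0,y1,res,zmin=-.02):
    W=int((y1-y0)/res);H=int((x1-x0)/res)
    im=np.zeros((H,W,3),np.uint8);hz=np.full((H,W),-1.)
    for c in cs:
        P=cloud(c).reshape(-1,3);C=c['color'].reshape(-1,3)
        ok=np.isfinite(P[:,0]);P=P[ok];C=C[ok]
        a=((x1-P[:,0])/res).astype(int);b=((y1-P[:,1])/res).astype(int)
        ok=(a>=0)&(a<H)&(b>=0)&(b<W)&(P[:,2]<.4)
        for i in np.flatnonzero(ok):
            if P[i,2]>hz[a[i],b[i]]: hz[a[i],b[i]]=P[i,2]; im[a[i],b[i]]=C[i]
    return im,hz
if __name__=='__main__':
    cs=[load('scene0'),load('side0')]
    im,hz=topmap(cs,0,1.0,-.6,.6,.0015)
    for t in np.arange(0,1,.1):
        r=int((1-t)/.0015); cv2.putText(im,f'{t:.1f}',(0,min(r,660)),0,.4,(255,255,0),1); cv2.line(im,(0,r),(8,r),(255,255,0))
    for t in np.arange(-.6,.6,.1):
        r=int((.6-t)/.0015); cv2.putText(im,f'{t:.1f}',(r,595),0,.4,(255,255,0),1)
    cv2.imwrite('pics/top0.png',im[:600,:,::-1])
    c=load('scene0'); cv2.imwrite('pics/crop0.png',cv2.resize(c['color'][180:400,380:560][:,:,::-1],None,fx=2.7,fy=2.7))
    c=load('side0'); cv2.imwrite('pics/crop1.png',cv2.resize(c['color'][220:420,280:480][:,:,::-1],None,fx=3,fy=3,interpolation=cv2.INTER_CUBIC))
E
python3 top.py
```

```text
(no output)
```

View pics/top0.png

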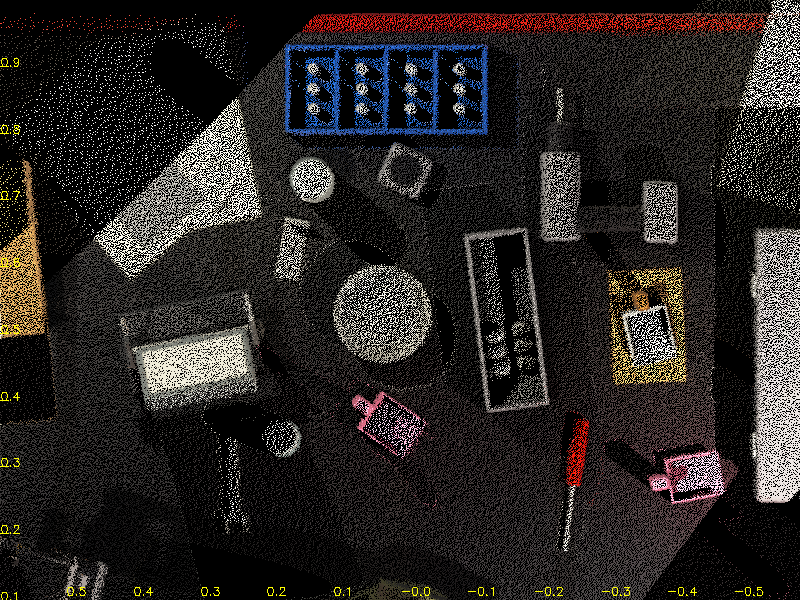

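View pics/crop0.png

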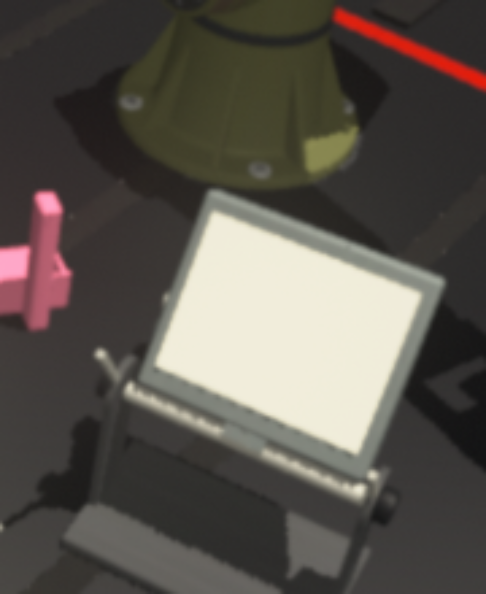

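View pics/crop1.png

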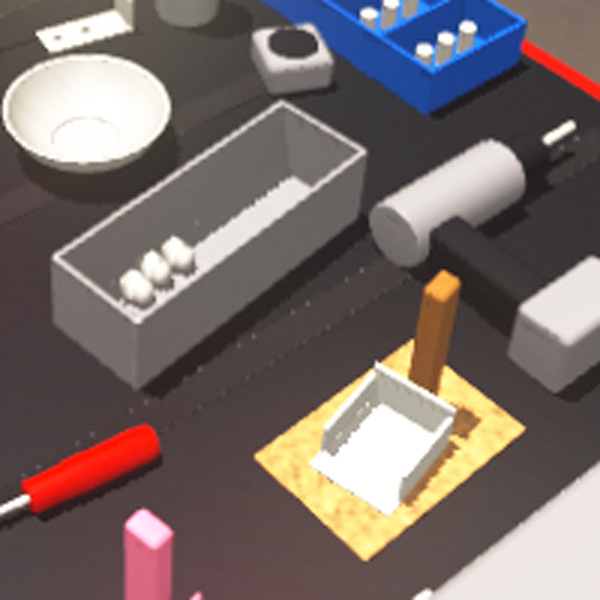

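The crop confirms the scoop: wooden grip, aluminium pan, standing on the cork mat, not pink. Now I measure the poses.

```bash
cat > meas.py <<'E'
from h import *
for n in ['scene0','side0']:
    c=load(n);P=cloud(c);C=c['color'].astype(int)
    X,Y,Z=P[...,0],P[...,1],P[...,2]
    hsv=cv2.cvtColor(c['color'],cv2.COLOR_RGB2HSV)
    # lens plane
    def rect(m,name):
        q=P[m][:,:2].astype(np.float32)
        if len(q)<20: print(n,name,'few',len(q));return
        (cx,cy),(w,h),a=cv2.minAreaRect(q); print(n,name,len(q),'c',round(cx,4),round(cy,4),'wh',round(w,4),round(h,4),'ang',round(a,2),'z',np.round(np.percentile(P[m][:,2],[2,50,98]),4))
    with np.errstate(invalid='ignore'):
        reg=lambda a,b,cc,d:(X>a)&(X<b)&(Y>cc)&(Y<d)
        rect(reg(.36,.68,-.2,-.06)&(abs(Z-.075)<.004),'tubrim')
        rect(reg(.36,.68,-.2,-.06)&(Z<.07)&(Z>.0),'tubin')
        m=reg(.40,.65,-.04,.14)&(abs(Z-.045)<.004)
        q=P[m][:,:2]; A=np.c_[q,np.ones(len(q))]; s=np.linalg.lstsq(A,(q**2).sum(1),rcond=None)[0]; print(n,'dish fit',s[:2]/2,np.sqrt(s[2]+(s[:2]**2).sum()/4),len(q))
        m=reg(.40,.65,-.45,-.26)&(abs(Z-.004)<.004)&(hsv[...,0]<25)&(hsv[...,1]>80); rect(m,'mat')
        m=reg(.40,.65,-.45,-.26)&(Z>.05)&(Z<.15); rect(m,'grip')
        m=reg(.40,.65,-.45,-.26)&(Z>.125)&(Z<.15); rect(m,'griptop')
        m=reg(.40,.65,-.45,-.26)&(Z>.004)&(Z<.06)&(hsv[...,1]<60)&(hsv[...,2]>90); rect(m,'pan')
        m=reg(.35,.6,.2,.47)&(Z>.1)&(Z<.30); rect(m,'lamp up')
        m=m&(C.min(-1)>150)
        if m.sum()>100:
            q=P[m]; cc=q.mean(0); nn=np.linalg.svd(q-cc,full_matrices=False)[2][2]; print(n,'lens',cc,nn*np.sign(nn[2]),len(q), np.round([q.min(0),q.max(0)],3).tolist())
E
python3 meas.py; python3 -c "
from h import *
R=Rn.from_euler('xyz',ctrl.get_obs()['eef_rot']).as_matrix(); print(R.round(4))"
```

```text
scene0 tubrim 323 c 0.5213 -0.1593 wh 0.2683 0.0954 ang 6.93 z [0.0711 0.0728 0.0763]
scene0 tubin 4079 c 0.5206 -0.1307 wh 0.3195 0.1394 ang 0.53 z [0.0003 0.0289 0.0681]
scene0 dish fit [0.51992603 0.03009491] 0.07398232641267806 272
scene0 mat 871 c 0.5095 -0.3799 wh 0.1793 0.1385 ang 0.65 z [0.0001 0.0022 0.0064]
scene0 grip 398 c 0.5978 -0.3678 wh 0.0461 0.1262 ang 69.07 z [0.052  0.0915 0.1353]
scene0 griptop 73 c 0.5493 -0.3613 wh 0.0265 0.0235 ang 26.21 z [0.1254 0.1331 0.1367]
scene0 pan 423 c 0.5507 -0.3725 wh 0.1978 0.0814 ang 1.38 z [0.0043 0.0217 0.0584]
scene0 lamp up 8650 c 0.4691 0.3096 wh 0.1466 0.2198 ang 11.17 z [0.1176 0.1875 0.253 ]
scene0 lens [0.45451046 0.30929471 0.1961815 ] [0.83442334 0.16341492 0.52633948] 5569 [[0.398, 0.226, 0.119], [0.559, 0.418, 0.257]]
side0 tubrim 451 c 0.5199 -0.1599 wh 0.2707 0.0955 ang 7.5 z [0.0712 0.0747 0.0784]
side0 tubin 3882 c 0.52 -0.13 wh 0.1399 0.3194 ang 89.97 z [0.0004 0.0232 0.068 ]
side0 dish fit [0.52422626 0.02609976] 0.07169654088266952 258
side0 mat 1056 c 0.5407 -0.3653 wh 0.2457 0.1318 ang 11.13 z [0.0009 0.0049 0.0077]
side0 grip 565 c 0.5914 -0.3388 wh 0.1163 0.1556 ang 0.71 z [0.0509 0.0807 0.1383]
side0 griptop 111 c 0.5467 -0.3634 wh 0.024 0.0175 ang 14.61 z [0.1258 0.1357 0.1391]
side0 pan 1873 c 0.5314 -0.3575 wh 0.2639 0.1549 ang 9.64 z [0.0046 0.0128 0.0573]
side0 lamp up 1503 c 0.4686 0.3038 wh 0.1446 0.214 ang 10.99 z [0.1065 0.1973 0.2573]
side0 lens [0.43093673 0.2875094  0.23719012] [0.57056042 0.07927743 0.81742027] 434 [[0.384, 0.214, 0.138], [0.556, 0.422, 0.26]]
[[-2.000e-04 -9.670e-01  2.549e-01]
 [-8.000e-04  2.549e-01  9.670e-01]
 [-1.000e+00  0.000e+00 -9.000e-04]]
```

```bash
cat > meas2.py <<'E'
from h import *
c=load('scene0');P=cloud(c)
def planefit(poly):
    m=np.zeros((480,640),np.uint8); cv2.fillPoly(m,[np.array(poly,np.int32)],1); m=cv2.erode(m,np.ones((5,5)))
    q=P[m>0]; q=q[np.isfinite(q[:,0])]
    for _ in range(4):
        cc=q.mean(0);n=np.linalg.svd(q-cc,full_matrices=False)[2][2]; d=(q-cc)@n; q=q[abs(d)<max(.002,2*np.std(d))]
    return cc,n*np.sign(n[2]),np.std(d),len(q)
cor=np.array([(212,212),(420,295),(360,453),(157,365)])/2.7+[380,180]
cc,n,s,k=planefit(cor); yaw=np.degrees(np.arctan2(n[1],n[0])); lean=np.degrees(np.arcsin(n[2]))
print('lens',cc,n,s,k,'normal yaw',yaw,'lean back',lean)
f=np.array([n[0],n[1],0]);f/=np.linalg.norm(f)
# hinge: move from lens centre to midplane, then down along panel to z=.12
z=np.array([0,0,1]);pz=z-n*n[2];pz/=np.linalg.norm(pz)
mid=cc-n*.012-pz*((cc-n*.012)[2]-.12)/pz[2]; print('hinge~',mid,'pz',pz, 'panel top',mid+pz*.155)
print(proj(c,[mid,mid+pz*.155]))
# corners intersect plane
K=np.array([[c['fx'],0,c['cx']],[0,c['fy'],c['cy']],[0,0,1]]);R=cv2.Rodrigues(np.array(c['rvec']))[0];o=-R.T@np.array(c['tvec']).ravel()
r=np.c_[cv2.undistortPoints(cor.reshape(-1,1,2),K,np.array(c['dist_coeffs'])).reshape(-1,2),np.ones(4)]@R
pc=np.array([o+d*((cc-o)@n)/(d@n) for d in r]);print('corners',pc.round(4))
for nme in ['scene0','side0']:
    c=load(nme);Q=cloud(c);X,Y,Z=Q[...,0],Q[...,1],Q[...,2];hsv=cv2.cvtColor(c['color'],cv2.COLOR_RGB2HSV)
    with np.errstate(invalid='ignore'):
        m=(X>.44)&(X<.56)&(Y>-.42)&(Y<-.32)&(Z>.028)&(Z<.048)&(hsv[...,1]<70)
        q=Q[m];print(nme,'panrim',len(q),cv2.minAreaRect(q[:,:2].astype(np.float32)))
        m=(X>.5)&(X<.6)&(Y>-.42)&(Y<-.32)&(Z>.06)&(Z<.15)
        q=Q[m];print(nme,'grip',len(q),cv2.minAreaRect(q[:,:2].astype(np.float32)),q[:,2].max())
c=load('scene0');cv2.imwrite('pics/cs.png',cv2.resize(c['color'][190:330,190:370][:,:,::-1],None,fx=4,fy=4,interpolation=cv2.INTER_CUBIC))
E
python3 meas2.py
```

```text
lens [0.45364505 0.308916   0.19795319] [0.83081206 0.16256626 0.53228144] 0.0014618009917965534 3882 normal yaw 11.071269918972938 lean back 32.15973221903912
hinge~ [0.48783505 0.31560601 0.12      ] pz [-0.52237519 -0.10221394  0.84656747] panel top [0.40686689 0.29976284 0.25121796]
[[471.05402881 343.53183654]
 [501.20438054 265.84968157]]
corners [[0.4392 0.2285 0.245 ]
 [0.4107 0.3751 0.2448]
 [0.4689 0.3885 0.1498]
 [0.4982 0.2416 0.149 ]]
scene0 panrim 86 ((0.5068392157554626, -0.3722298741340637), (0.06996531039476395, 0.07040850073099136), 11.599879264831543)
scene0 grip 311 ((0.5501548051834106, -0.36107248067855835), (0.02980411797761917, 0.025003809481859207), 20.871131896972656) 0.13705420462449192
side0 panrim 307 ((0.5044192671775818, -0.3723732531070709), (0.06974721699953079, 0.06828424334526062), 13.27275276184082)
side0 grip 358 ((0.5465155839920044, -0.36351966857910156), (0.02563566341996193, 0.017697425559163094), 10.238873481750488) 0.14102659359283784
```

View pics/cs.png

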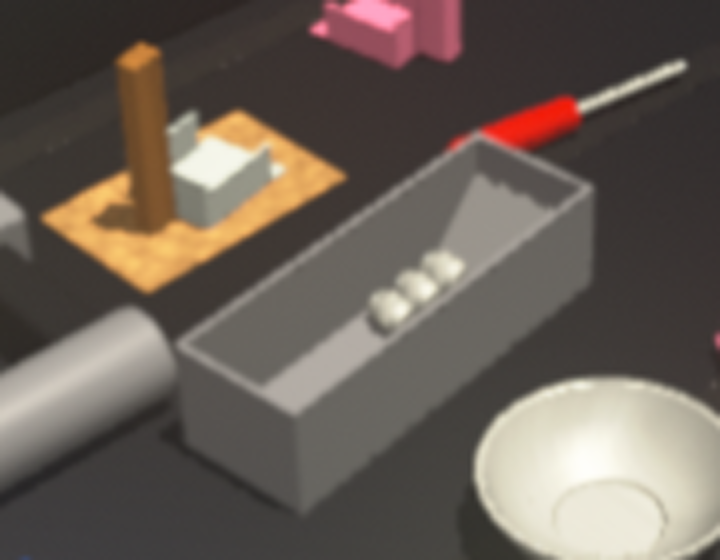

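>>> servo_tool --motion '[0,-40,-30,-5,0,-80,-60,-10,0,-120,-90,-15,0,-165,-120,-20,0,-210,-150,-26,0,-257,-185,-26,0,-257,-185,-26,0,-257,-185,-26]' --gripper 0

```text
time_s: 1.15
ee_pos: [0.3414, 0.2876, 0.2054]
eef_rot: [1.239, 1.571, 3.005]
force: [-0.6, 0.6, 0.4]
grip_width: 0.0175
```

```bash
python3 -c "
from h import *
snap('scene','scene1');snap('side','side1')
o=ctrl.get_obs();R=Rn.from_euler('xyz',o['eef_rot']).as_matrix();print(R.round(4),o['ee_pos'],o['grip_width'],o['qpos'],o['force'])
f=np.array([.981,.192,0]);print('a',f@(o['ee_pos']-[.4878,.3156,0]),'lat',np.cross(f,o['ee_pos']-[.4878,.3156,0])[2])"
```

```text
[[-3.000e-04 -9.806e-01 -1.961e-01]
 [-0.000e+00 -1.961e-01  9.806e-01]
 [-1.000e+00  3.000e-04  0.000e+00]] [0.34091299 0.28817158 0.20536387] 0.009659160785762061 [ 6.19583838e-01  6.68843935e-02  1.79702297e+00  1.51883487e-04
  1.27791992e+00 -1.14860711e+00] [-0.05621452  0.49102584  0.26614996]
a -0.1493624078759259 lat 0.0012950291719009063
```

View pics/side1.png

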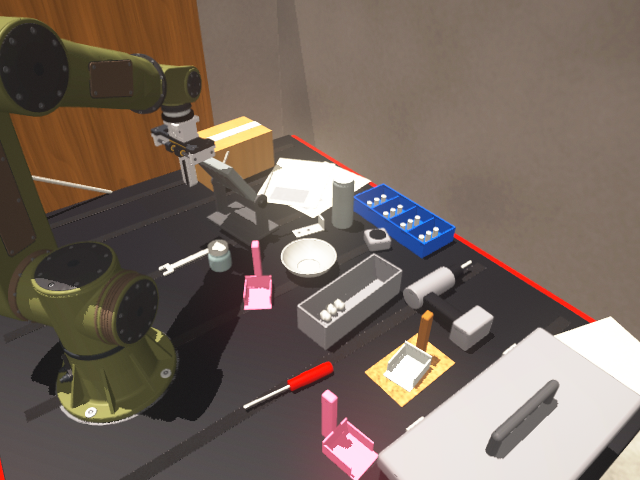

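Side view: fingers at (190,170) are just behind the panel's raised edge (205,160). I push forward, stopping short of the goal for a look.

>>> servo_tool --motion '[0,-25,0,0,0,-45,0,0,0,-60,0,0,0,-75,0,0,0,-90,0,0,0,-105,0,0,0,-120,0,0,0,-135,0,0,0,-150,0,0,0,-165,0,0,0,-172,0,0,0,-172,0,0,0,-172,0,0]'

```text
time_s: 2.88
ee_pos: [0.5097, 0.3216, 0.2054]
eef_rot: [0.099, 1.571, 1.867]
force: [-0.9, -0.1, 0.4]
grip_width: 0.0006
```

```bash
cat > lens.py <<'E'
from h import *
import sys
t=sys.argv[1]; res=[]
for n in ['scene','side']:
    c=snap(n,n+t);P=cloud(c);C=c['color'].astype(int);X,Y,Z=P[...,0],P[...,1],P[...,2]
    f=np.array([.981,.193]);a=(X-.4878)*f[0]+(Y-.3156)*f[1];b=-(X-.4878)*f[1]+(Y-.3156)*f[0]
    with np.errstate(invalid='ignore'): m=(a>-.15)&(a<.2)&(abs(b)<.082)&(Z>.135)&(Z<.29)&((C.min(-1)>140) if n=='scene' else True)
    q=np.c_[a[m],Z[m]]; 
    if len(q)<60: print(n,'few',len(q));continue
    best=None;rng=np.random.default_rng(0)
    for _ in range(400):
        i,j=rng.choice(len(q),2); d=q[j]-q[i];L=np.linalg.norm(d)
        if L<.03: continue
        d/=L;k=abs((q-q[i])@[-d[1],d[0]])<.002
        if best is None or k.sum()>best.sum(): best=k
    w=q[best];cc=w.mean(0);d=np.linalg.svd(w-cc,full_matrices=False)[2][0];d*=np.sign(d[1])
    off=(cc-[0,.12])@[d[1],-d[0]]
    print(n,len(q),len(w),'lean',np.degrees(np.arctan2(d[0],d[1])).round(2),'plane offset from hinge',off.round(4))
    for p in []: pass
c=load('scene'+t);cv2.imwrite(f'pics/cr{t}.png',cv2.resize(c['color'][200:430,380:580][:,:,::-1],None,fx=2.5,fy=2.5))
c=load('side'+t);cv2.imwrite(f'pics/cq{t}.png',cv2.resize(c['color'][120:260,140:300][:,:,::-1],None,fx=4,fy=4,interpolation=cv2.INTER_CUBIC))
E
python3 lens.py 2
```

```text
scene 834 1 lean [0. 0.] plane offset from hinge [[0.     0.0796]
 [0.     0.0808]
 [0.     0.079 ]
 ...
 [0.     0.081 ]
 [0.     0.0847]
 [0.     0.0795]]
side 2038 1062 lean 29.19 plane offset from hinge -0.0139
```

View pics/cq2.png

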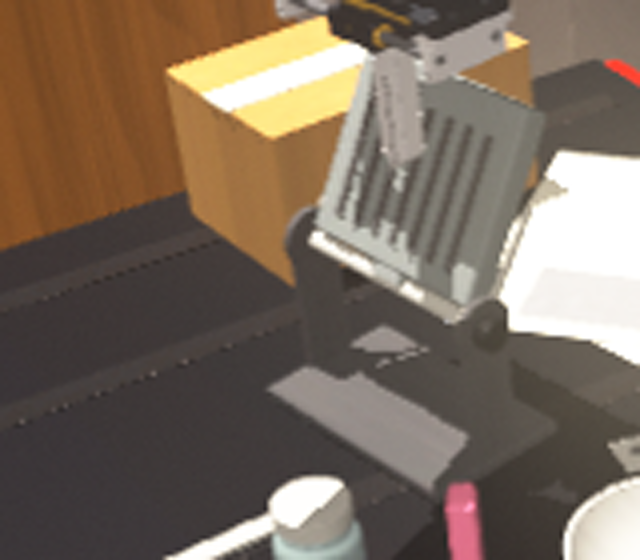

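View pics/cr2.png

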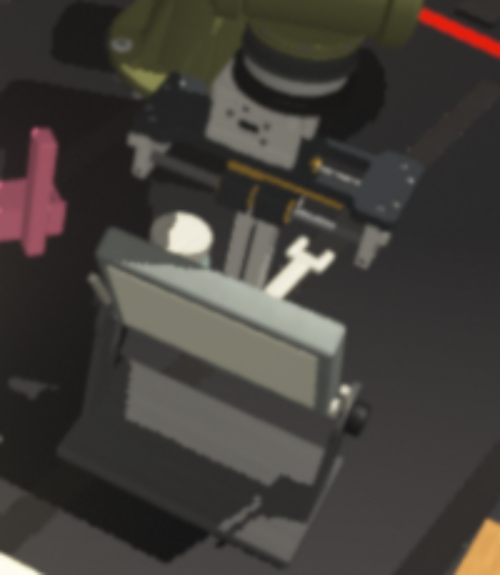

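The side crop shows the panel leaning forward with the fingertip on its back at (400,155). It leans about 28–29° now, so I push 12 mm more and then back off.

>>> servo_tool --motion '[0,-6,0,0,0,-12,0,0,0,-12,0,0,0,-12,0,0,0,0,0,0,0,25,0,0,0,50,0,0,0,50,0,0]'

```text
time_s: 3.98
ee_pos: [0.4602, 0.3111, 0.2062]
eef_rot: [-1.347, 1.569, 0.42]
force: [0.2, -0.1, 0.4]
grip_width: 0.0008
```

```bash
python3 lens.py 3; python3 -c "
from h import *
print(ctrl.get_obs()['ee_pos'])"
```

```text
scene 1156 1 lean [0. 0.] plane offset from hinge [[0.     0.0819]
 [0.     0.08  ]
 [0.     0.0835]
 ...
 [0.     0.0974]
 [0.     0.0936]
 [0.     0.0949]]
side 2088 1105 lean 35.59 plane offset from hinge -0.0146
[0.46149657 0.31124212 0.20593201]
```

View pics/cq3.png

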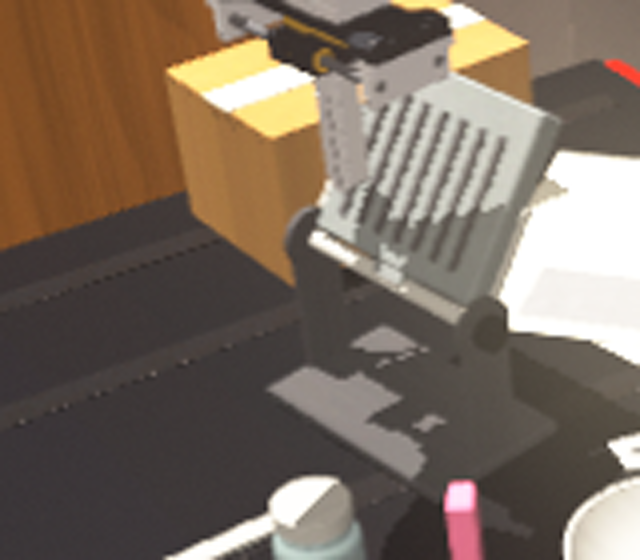

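View pics/cr3.png

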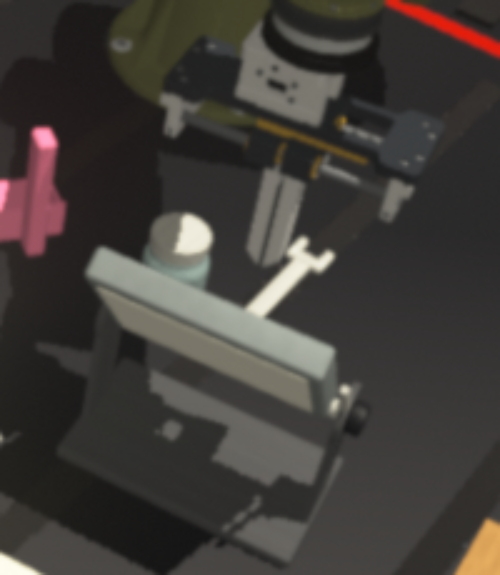

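Lean reads 35.6° and the fingers are clear of the panel. I lift and go above the scoop, which also gives the wait, and open the gripper.

>>> servo_tool --motion '[-40,5,0,0,-80,5,-10,0,-80,8,-60,0,-80,10,-115,0,-80,15,-172,0,-80,18,-230,0,-80,22,-288,0,-80,26,-346,0,-80,30,-404,0,-80,34,-462,0,-80,38,-520,-1,-80,42,-578,-2,-80,46,-636,-2,-70,46,-678,-2,-50,46,-678,-2,-50,46,-678,-2,-50,46,-678,-2,-50,46,-678,-2]' --gripper 1

```text
time_s: 6.32
ee_pos: [0.5485, -0.3626, 0.2567]
eef_rot: [-2.475, 1.569, -0.673]
force: [-0.3, 0.8, -0.7]
grip_width: 0.0939
```

```bash
python3 lens.py 4; python3 -c "
from h import *
snap('wrist','wrist4')
o=ctrl.get_obs();R=Rn.from_euler('xyz',o['eef_rot']).as_matrix();print(R.round(4),o['ee_pos'],o['grip_width'],o['qpos'],o['force'])"
```

```text
scene 1160 1 lean [0. 0.] plane offset from hinge [[0.     0.0813]
 [0.     0.0796]
 [0.     0.0834]
 ...
 [0.     0.0954]
 [0.     0.0961]
 [0.     0.0924]]
side 1370 812 lean 34.67 plane offset from hinge -0.0134
[[ 7.000e-04 -9.734e-01 -2.292e-01]
 [-6.000e-04 -2.292e-01  9.734e-01]
 [-1.000e+00 -6.000e-04 -7.000e-04]] [ 0.54830149 -0.36262928  0.25609123] 0.09413448570920714 [-6.40020998e-01  5.20879169e-01  1.09812542e+00 -2.39576585e-05
  1.52169824e+00 -2.44206406e+00] [ 0.25430713  0.24899228 -0.54779644]
```

View pics/wrist4.png

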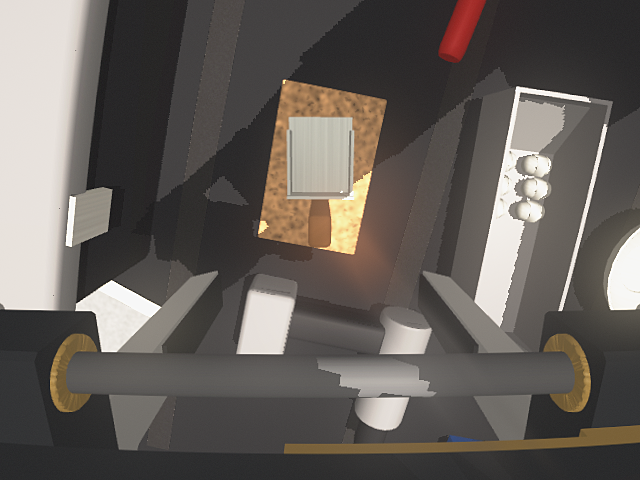

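View pics/side4.png

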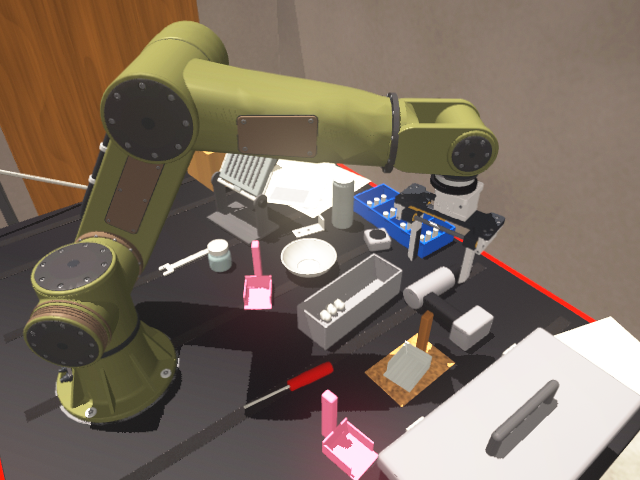

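View pics/cq4.png

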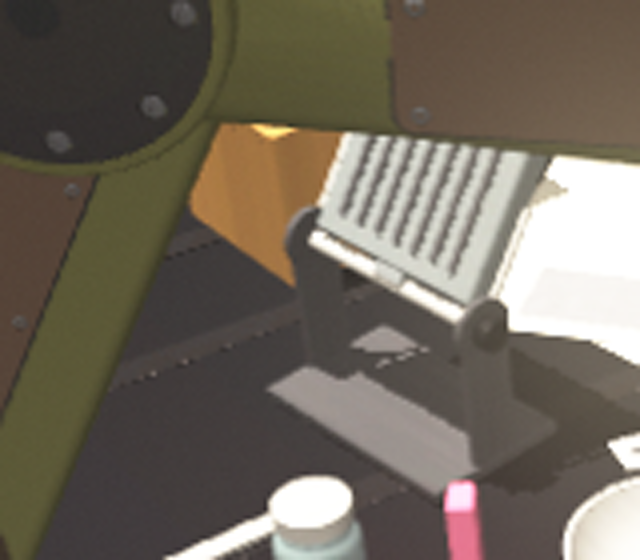

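The wrist picture shows the wooden grip at (320,225), centred between the jaws, with the pan square to them. I measure it more finely.

```bash
cat > m5.py <<'E'
from h import *
c=load('wrist4');P=cloud(c);X,Y,Z=P[...,0],P[...,1],P[...,2];hsv=cv2.cvtColor(c['color'],cv2.COLOR_RGB2HSV)
with np.errstate(invalid='ignore'):
    reg=(X>.42)&(X<.62)&(Y>-.44)&(Y<-.29)
    for nme,lo,hi in [('griptop',.125,.15),('grip',.06,.15),('panrim',.03,.048),('panfloor',.004,.012)]:
        m=reg&(Z>lo)&(Z<hi); m[300:]=0
        if nme=='panfloor': m&=hsv[...,1]<60
        q=P[m]; print(nme,len(q), cv2.minAreaRect(q[:,:2].astype(np.float32)) if len(q)>5 else '', np.median(q[:,2]) if len(q) else '')
    # tub
    m=(X>.36)&(X<.68)&(Y>-.24)&(Y<-.08)&(abs(Z-.075)<.004); m[320:]=0
    print('tub',m.sum(),cv2.minAreaRect(P[m][:,:2].astype(np.float32)))
    T=np.array([.5206,-.1596]);t=np.radians(7.2);r=np.array([[np.cos(t),np.sin(t)],[-np.sin(t),np.cos(t)]])
    L=(P[...,:2]-T)@r.T
    m=(abs(L[...,0])<.12)&(abs(L[...,1])<.04)&(Z>.015)&(Z<.05)&(hsv[...,2]>190)&(hsv[...,1]<40);m[320:]=0
    q=np.c_[L[m],Z[m]];print('nutpts',len(q),np.percentile(q,[1,99],axis=0).round(4))
    print(np.histogram(q[:,0],bins=np.arange(-.13,.06,.01)))
# pan corners pix check
print(proj(c,[[.549,-.3622,.136]]))
E
python3 m5.py
```

```text
griptop 752 ((0.546282172203064, -0.3629128038883209), (0.026114322245121002, 0.01721668243408203), 13.093535423278809) 0.13533194949139887
grip 982 ((0.5462920069694519, -0.362791508436203), (0.02610883302986622, 0.017745282500982285), 13.61790657043457) 0.13477517996419697
panrim 730 ((0.503065288066864, -0.37296539545059204), (0.06958676874637604, 0.06640270352363586), 12.670502662658691) 0.03439800184374568
panfloor 4383 ((0.5160658359527588, -0.3594685196876526), (0.13340462744235992, 0.08151943236589432), 15.730291366577148) 0.005833680742960129
tub 3211 ((0.48757052421569824, -0.16407471895217896), (0.20345430076122284, 0.09496138244867325), 7.474637031555176)
nutpts 1547 [[-0.102  -0.0191  0.0169]
 [-0.0125  0.0297  0.0276]]
(array([  0,  11,   7,   4,   8, 282, 240, 145, 291,  86, 287, 184,   2,
         0,   0,   0,   0,   0]), array([-1.30000000e-01, -1.20000000e-01, -1.10000000e-01, -1.00000000e-01,
       -9.00000000e-02, -8.00000000e-02, -7.00000000e-02, -6.00000000e-02,
       -5.00000000e-02, -4.00000000e-02, -3.00000000e-02, -2.00000000e-02,
       -1.00000000e-02, -5.55111512e-17,  1.00000000e-02,  2.00000000e-02,
        3.00000000e-02,  4.00000000e-02,  5.00000000e-02]))
[[319.12993721 235.40468639]]
```

>>> servo_tool --motion '[40,2,0,0,80,2,0,0,120,2,0,0,155,2,0,0,185,2,0,0,200,2,0,0,206,2,0,0,206,2,0,0]' --gripper 1

```text
time_s: 7.48
ee_pos: [0.5465, -0.3635, 0.0502]
eef_rot: [-2.461, 1.57, -0.659]
force: [0.2, -0.1, 0.4]
grip_width: 0.094
```

>>> servo_tool --motion '[0,0,0,0,0,0,0,0,0,0,0,0,0,0,0,0,0,0,0,0,0,0,0,0]' --gripper 0 --force 55

```text
time_s: 8.22
ee_pos: [0.5462, -0.3633, 0.0495]
eef_rot: [-2.514, 1.571, -0.713]
force: [0.1, -0.3, 0.2]
grip_width: 0.0378
```

```bash
python3 -c "
from h import *
snap('wrist','wrist5');snap('side','side5')
o=ctrl.get_obs();R=Rn.from_euler('xyz',o['eef_rot']).as_matrix();print(R.round(4),o['ee_pos'],o['grip_width'],o['qpos'],o['force'])"
```

```text
[[-1.000e-04 -9.735e-01 -2.289e-01]
 [ 0.000e+00 -2.289e-01  9.735e-01]
 [-1.000e+00  1.000e-04  0.000e+00]] [ 0.54619001 -0.36325827  0.04940077] 0.029617522798889986 [-6.42719472e-01  6.85691257e-01  1.32995109e+00 -1.84921887e-05
  1.12602059e+00 -2.44443794e+00] [ 0.46506395  1.06280179 -0.05625907]
```

View pics/wrist5.png

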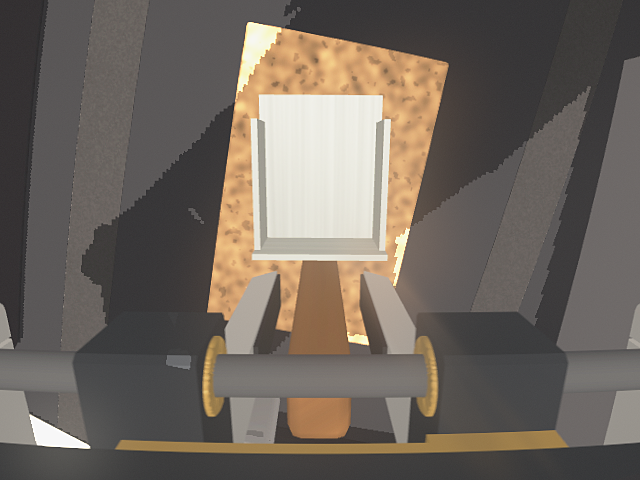

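>>> servo_tool --motion '[0,0,0,0,0,0,0,0,0,0,0,0,0,0,0,0,-5,0,0,0,-25,0,0,0,-60,0,0,0,-95,0,0,0,-115,-5,8,0,-115,-22,35,2,-115,-45,70,4,-115,-68,105,6,-115,-90,140,6,-115,-110,172,6,-115,-124,194,6,-115,-124,194,6,-115,-124,194,6]'

```text
time_s: 10.45
ee_pos: [0.6222, -0.1463, 0.1645]
eef_rot: [1.744, 1.57, -2.842]
force: [0.5, -0.2, -1.8]
grip_width: 0.0175
```

```bash
cat > m6.py <<'E'
from h import *
import sys
t=sys.argv[1]
w=snap('wrist','wrist'+t);c=snap('side','side'+t);s=snap('scene','scene'+t)
o=ctrl.get_obs();R=Rn.from_euler('xyz',o['eef_rot']).as_matrix();print(o['time_s'],'yaw',np.degrees(np.arctan2(-R[1,1],-R[0,1])).round(2),o['ee_pos'].round(4),o['grip_width'],o['force'].round(2),'q6',o['qpos'][5])
T=np.array([.5206,-.1596]);a=np.radians(7.3);r=np.array([[np.cos(a),np.sin(a)],[-np.sin(a),np.cos(a)]])
print('TCP in tub',(r@(o['ee_pos'][:2]-T)).round(4), 'scoop origin x',(r@(o['ee_pos'][:2]-T))[0]-.049)
P=cloud(w);L=(P[...,:2]-T)@r.T
np.save('pics/L.npy',L)
if len(sys.argv)>2:
    u0,v0,u1,v1=map(int,sys.argv[2:6]);cv2.imwrite(f'pics/z{t}.png',cv2.resize(c['color'][v0:v1,u0:u1][:,:,::-1],None,fx=3.5,fy=3.5,interpolation=cv2.INTER_CUBIC))
E
python3 m6.py 6 280 200 460 360
```

```text
10.6 yaw 7.17 [ 0.6222 -0.1469  0.1645] 0.017726241933223072 [-0.16  0.44 -1.49] q6 -1.9849542534762568
TCP in tub [ 0.1024 -0.0003] scoop origin x 0.05340151646091075
```

View pics/wrist6.png

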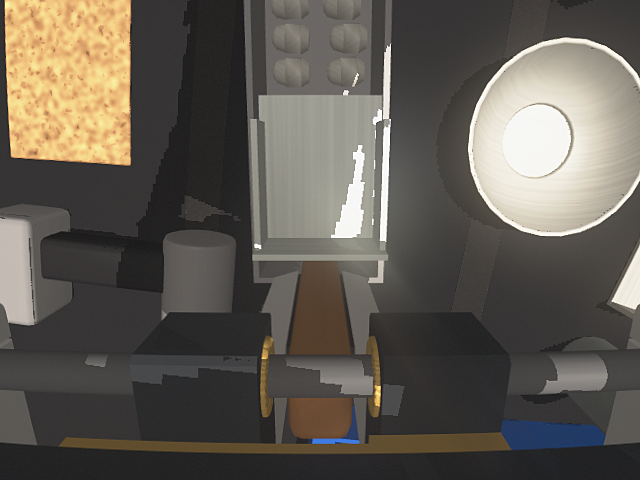

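View pics/z6.png

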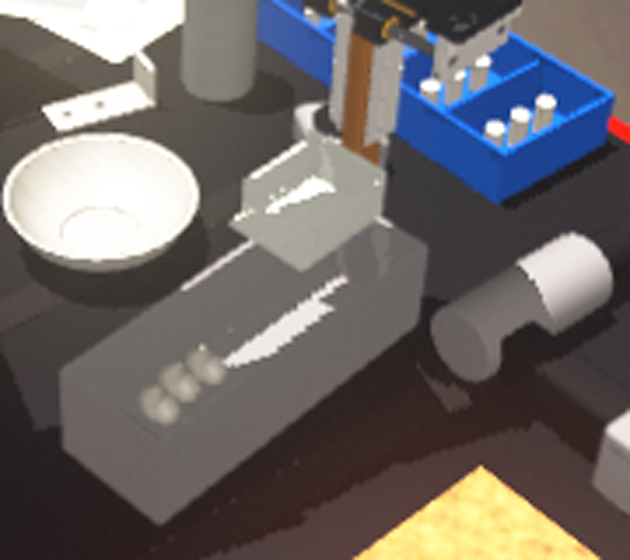

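The scoop is level and lined up over the tub; the six nuts lie in two columns ahead of the lip, at (290,40) and (345,40). I lower it in.

>>> servo_tool --motion '[30,0,0,0,60,0,0,0,85,0,0,0,100,0,0,0,108,0,0,0,112,0,0,0,114,0,0,0,114,0,0,0]'

```text
time_s: 11.6
ee_pos: [0.6227, -0.1461, 0.0509]
eef_rot: [-1.996, 1.57, -0.299]
force: [0.2, 0.5, -1.3]
grip_width: 0.0178
```

```bash
python3 m6.py 7 280 200 460 360
```

```text
11.75 yaw 7.23 [ 0.6227 -0.1461  0.0509] 0.017625848954962834 [ 0.3   0.23 -2.6 ] q6 -1.9846691472745333
TCP in tub [0.103  0.0004] scoop origin x 0.053974335052829114
```

View pics/wrist7.png

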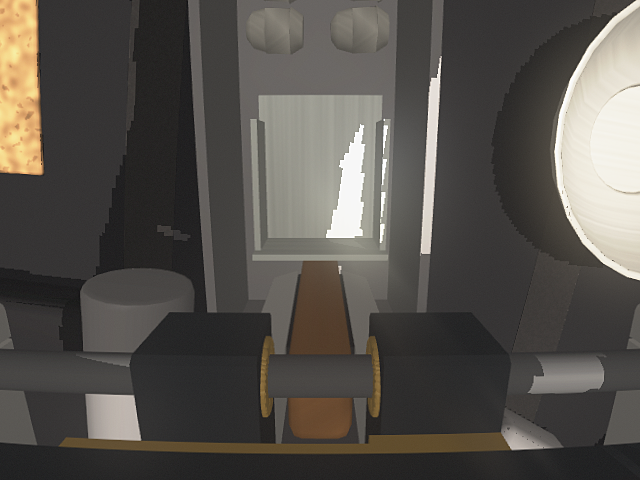

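>>> servo_tool --motion '[1,0,0,0,2,0,0,0,2,15,0,0,2,30,0,0,2,40,0,0,2,50,0,0,2,60,0,0,2,60,0,0]'

```text
time_s: 12.75
ee_pos: [0.5632, -0.154, 0.0495]
eef_rot: [-2.114, 1.569, -0.417]
force: [0.4, -0.2, 8.2]
grip_width: 0.0179
```

```bash
python3 m6.py 8 280 200 460 360
```

```text
12.9 yaw 7.23 [ 0.5632 -0.154   0.0494] 0.017603054996830708 [-1.41 -0.68  7.85] q6 -2.026170673853748
TCP in tub [0.043  0.0002] scoop origin x -0.006031894370440161
```

View pics/wrist8.png

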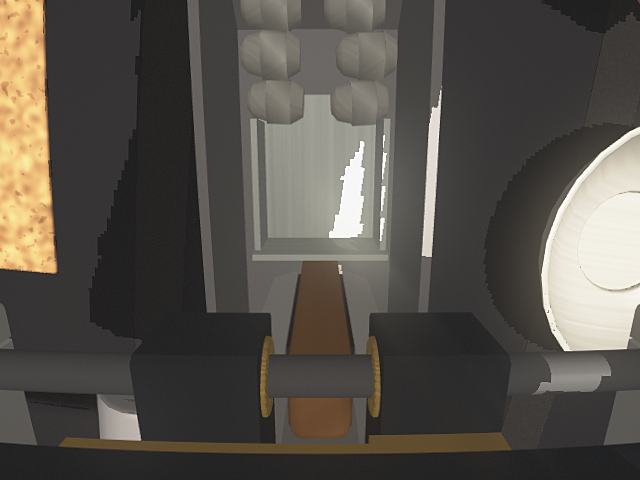

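The first row (275,100) and (360,100) already sits on the lip, its outer ends close to the side walls at (258,120) and (383,120). I continue slowly.

>>> servo_tool --motion '[0,6,0,0,0,12,0,0,0,18,0,0,0,24,0,0,0,24,0,0]'

```text
time_s: 13.52
ee_pos: [0.5398, -0.157, 0.0495]
eef_rot: [-2.052, 1.568, -0.355]
force: [2.0, -1.4, 7.4]
grip_width: 0.0173
```

```bash
python3 m6.py 9 280 200 460 360
```

```text
13.675 yaw 7.23 [ 0.5399 -0.157   0.0495] 0.017496440567065247 [ 1.97 -1.12  7.33] q6 -2.0449538587114535
TCP in tub [0.0195 0.0001] scoop origin x -0.029540681374947926
```

View pics/wrist9.png

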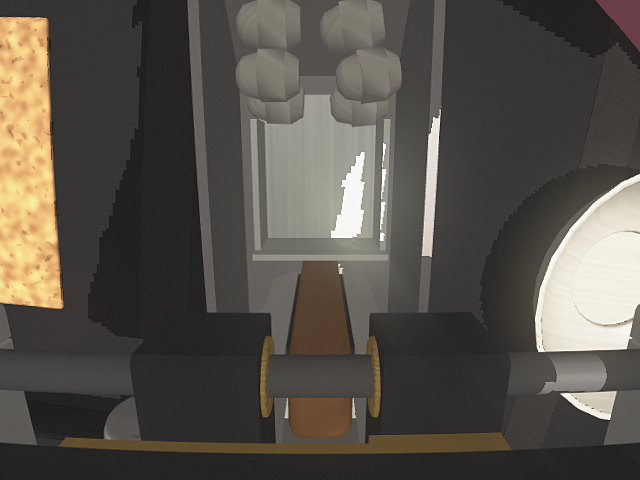

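Row 1 is held at the side walls' front ends while row 2 climbs over it. A small sideways wiggle with the advance should let it in.

>>> servo_tool --motion '[0,0,4,0,0,0,7,0,0,3,7,0,0,6,7,0,0,6,2,0,0,6,-3,0,0,6,-7,0,0,8,-7,0,0,8,-3,0,0,8,0,0,0,8,0,0]'

```text
time_s: 15.05
ee_pos: [0.5321, -0.1583, 0.0496]
eef_rot: [-2.333, 1.568, -0.635]
force: [3.1, -3.0, 6.4]
grip_width: 0.0178
```

```bash
python3 m6.py 10 280 200 460 360
```

```text
15.2 yaw 7.26 [ 0.5322 -0.1583  0.0496] 0.01760348334754323 [ 3.31 -3.19  6.61] q6 -2.0518081070997147
TCP in tub [ 0.0116 -0.0002] scoop origin x -0.037355481766194035
```

View pics/wrist10.png

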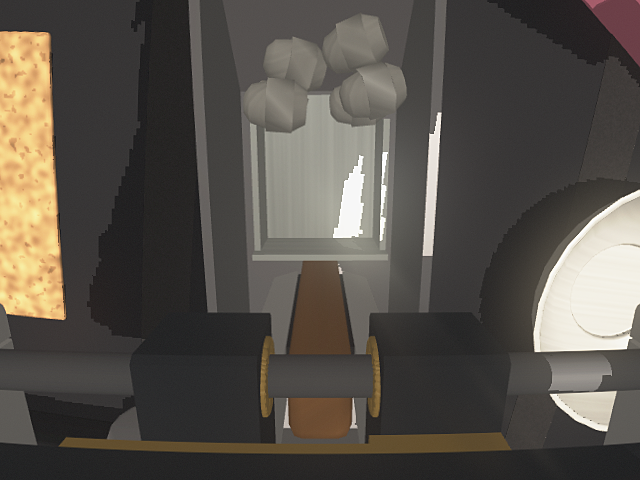

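View pics/z10.png

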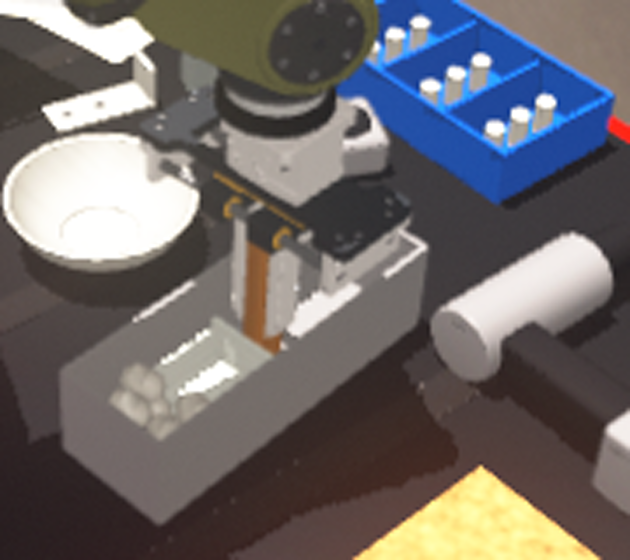

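>>> servo_tool --motion '[-3,3,4,0,-5,5,7,0,-7,7,2,0,-9,9,-3,0,-11,11,-7,0,-13,13,-3,0,-15,15,0,0,-15,15,0,0]'

```text
time_s: 16.2
ee_pos: [0.5163, -0.1592, 0.0637]
eef_rot: [-1.961, 1.571, -0.264]
force: [-0.0, 0.7, -3.5]
grip_width: 0.0179
```

```bash
python3 m6.py 11 280 200 460 360
```

```text
16.35 yaw 7.24 [ 0.5163 -0.1594  0.0634] 0.017909724372722285 [ 0.09  0.25 -3.45] q6 -2.064374561709089
TCP in tub [-0.0042  0.0007] scoop origin x -0.05320734433437484
```

View pics/wrist11.png

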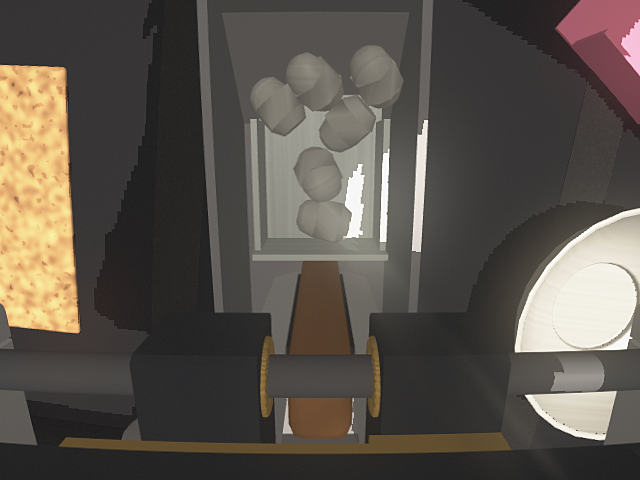

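View pics/z11.png

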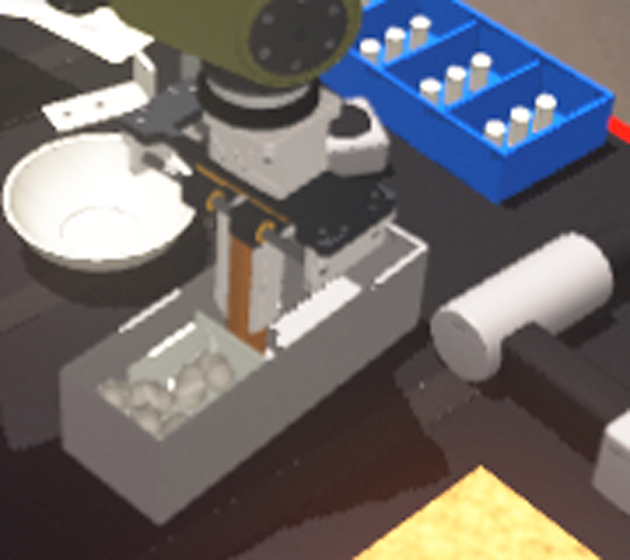

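Two nuts are deep in the pan at (320,175) and (325,220), and a third at (347,125) is near the lip. I push a little further up the ramp, then look before lifting.

>>> servo_tool --motion '[-3,3,3,0,-5,5,5,0,-7,7,0,0,-9,9,-5,0,-11,11,0,0,-11,11,0,0]'

```text
time_s: 17.1
ee_pos: [0.5063, -0.1612, 0.0752]
eef_rot: [-1.822, 1.568, -0.126]
force: [4.9, 1.7, -1.9]
grip_width: 0.0179
```

```bash
python3 m6.py 12 280 200 460 360
```

```text
17.25 yaw 7.2 [ 0.5063 -0.1613  0.0751] 0.017973216731952457 [ 5.26  0.44 -1.25] q6 -2.0744534422806953
TCP in tub [-0.0144  0.0002] scoop origin x -0.063366143626112
```

View pics/wrist12.png

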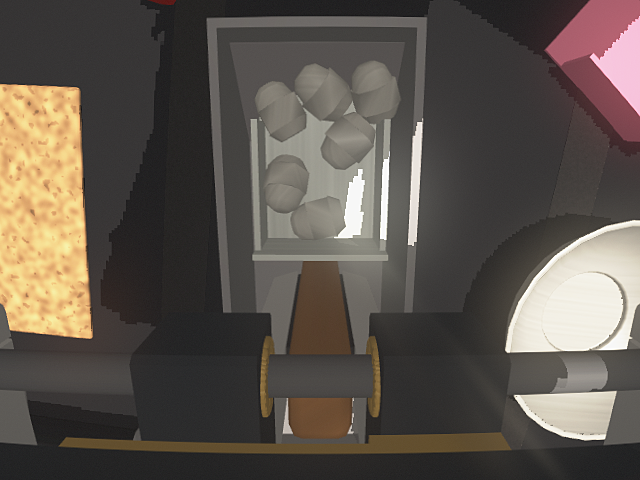

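>>> servo_tool --motion '[-4,0,0,0,-8,-2,0,0,-12,-6,0,0,-16,-11,0,0,-20,-16,0,0,-24,-20,0,0,-28,-22,0,0,-28,-22,0,0]'

```text
time_s: 18.25
ee_pos: [0.5275, -0.1582, 0.1028]
eef_rot: [-2.132, 1.57, -0.435]
force: [-0.1, 0.6, -3.9]
grip_width: 0.0175
```

```bash
python3 m6.py 13 280 200 460 360
```

```text
18.4 yaw 7.23 [ 0.5271 -0.1581  0.1023] 0.017993429787670004 [-0.03 -0.65 -2.91] q6 -2.0548897549242664
TCP in tub [0.0066 0.0007] scoop origin x -0.04237499407646146
```

View pics/wrist13.png

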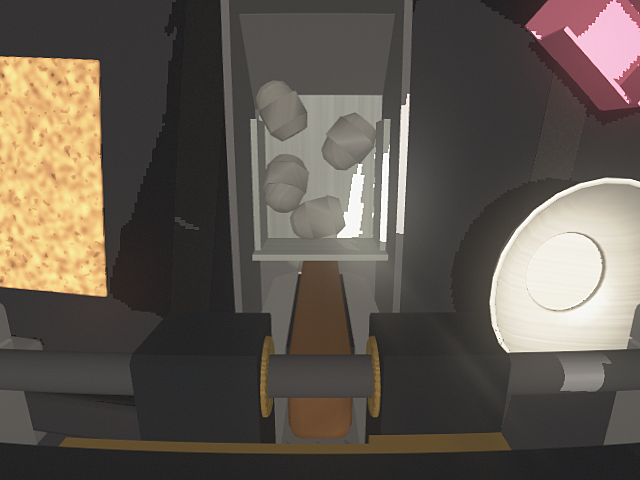

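View pics/z13.png

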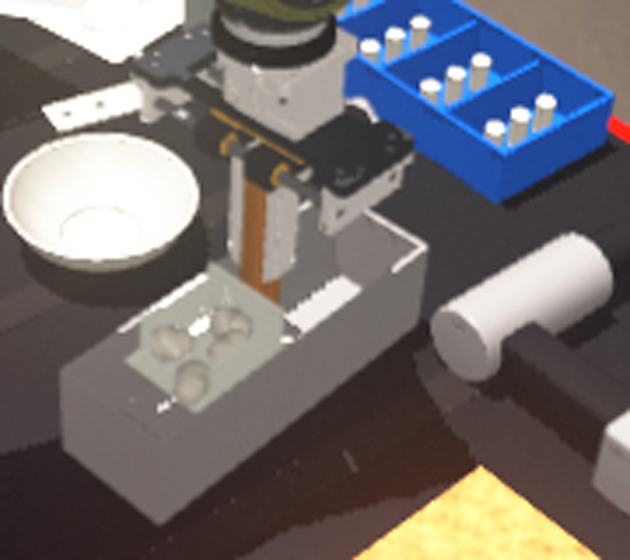

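Four nuts ride in the pan; one, at (282,108), sits on the lip. I shake gently over the tub to check it is stable before crossing the gap.

>>> servo_tool --motion '[0,0,7,0,0,0,-7,0,0,0,7,0,0,0,-7,0,0,0,0,0,0,8,0,0,0,-4,0,0,0,8,0,0,0,-4,0,0,0,0,0,0,0,0,0,0]'

```text
time_s: 19.77
ee_pos: [0.5271, -0.1581, 0.1024]
eef_rot: [1.279, 1.571, 2.976]
force: [-0.1, -0.2, -2.7]
grip_width: 0.0179
```

```bash
python3 m6.py 14 280 200 460 360
```

```text
19.925 yaw 7.23 [ 0.5272 -0.1581  0.1025] 0.01817228952350365 [-0.37  0.21 -2.78] q6 -2.0548878762165446
TCP in tub [0.0067 0.0006] scoop origin x -0.042266010799825074
```

View pics/wrist14.png

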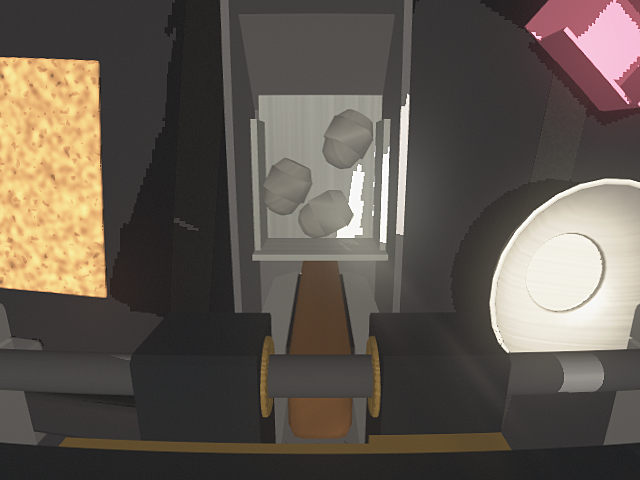

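The lip nut dropped back into the tub; three nuts remain well inside the pan. I lift and carry them slowly over the dish.

>>> servo_tool --motion '[-8,0,0,0,-20,0,0,0,-32,0,0,0,-40,0,0,0,-40,-1,3,0,-40,-3,8,0,-40,-7,17,0,-40,-12,30,0,-40,-19,46,0,-40,-27,66,0,-40,-35,86,0,-40,-43,106,0,-40,-51,126,0,-40,-58,144,0,-40,-65,160,0,-40,-70,173,0,-40,-74,182,0,-40,-75,185,0,-40,-75,185,0,-40,-75,185,0]'

```text
time_s: 22.42
ee_pos: [0.5783, 0.0344, 0.1425]
eef_rot: [2.032, 1.571, -2.554]
force: [0.2, 0.4, -3.1]
grip_width: 0.0178
```

```bash
python3 m6.py 15 240 190 440 360; python3 -c "
from h import *
c=load('wrist15');P=cloud(c);m=(abs(P[...,2]-.045)<.003)&(abs(P[...,0]-.52)<.1)&(abs(P[...,1]-.03)<.1)
q=P[m][:,:2];A=np.c_[q,np.ones(len(q))]; s=np.linalg.lstsq(A,(q**2).sum(1),rcond=None)[0]; print(s[:2]/2,np.sqrt(s[2]+(s[:2]**2).sum()/4),len(q))"
```

```text
22.575 yaw 7.21 [0.5783 0.0345 0.1425] 0.017670827400959103 [-0.92  0.09 -2.96] q6 -1.7000983755488441
TCP in tub [0.0819 0.1852] scoop origin x 0.03294936842801205
[0.52726891 0.02644731] 0.07080851232938358 4050
```

View pics/wrist15.png

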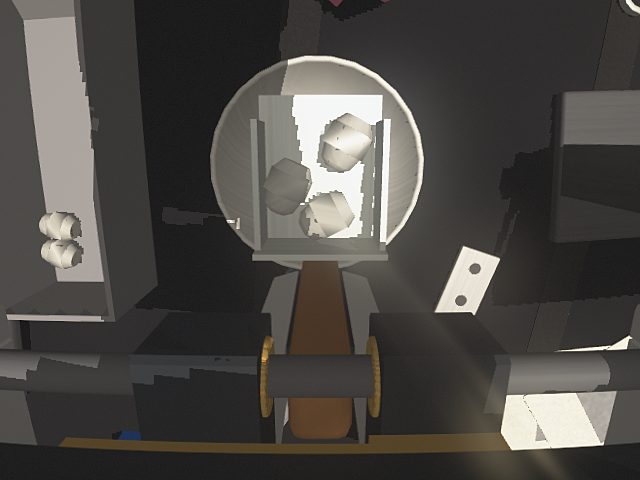

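View pics/z15.png

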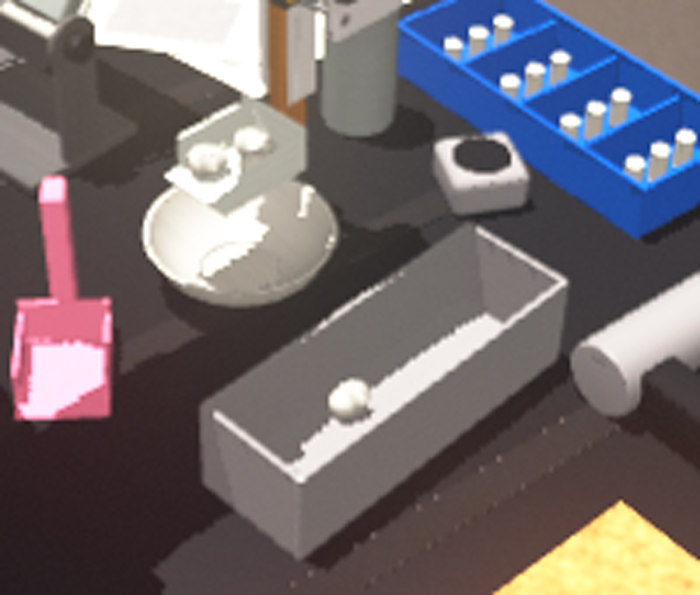

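Three nuts are over the dish and the scoop is well placed. I lower it, then relax the grip so the pan swings lip-down about the pads.

>>> servo_tool --motion '[5,0,0,0,13,0,0,0,22,0,0,0,28,0,0,0,30,0,0,0,30,0,0,0]'

```text
time_s: 23.32
ee_pos: [0.5784, 0.0348, 0.1124]
eef_rot: [1.259, 1.571, 2.956]
force: [0.8, 0.3, -1.8]
grip_width: 0.018
```

>>> servo_tool --motion '[0,0,0,0,0,0,0,0,0,0,0,0,0,0,0,0]' --gripper 0 --force 3

```text
time_s: 23.82
ee_pos: [0.5784, 0.0349, 0.1125]
eef_rot: [-0.699, 1.571, 0.998]
force: [0.4, -0.0, -2.4]
grip_width: 0.018
```

```bash
python3 m6.py 16 240 190 440 360
```

```text
23.975 yaw 7.23 [0.5784 0.0348 0.1125] 0.017893003277140846 [ 0.35 -0.36 -2.9 ] q6 -1.7000289066857772
TCP in tub [0.082  0.1855] scoop origin x 0.03304820572579718
```

View pics/wrist16.png

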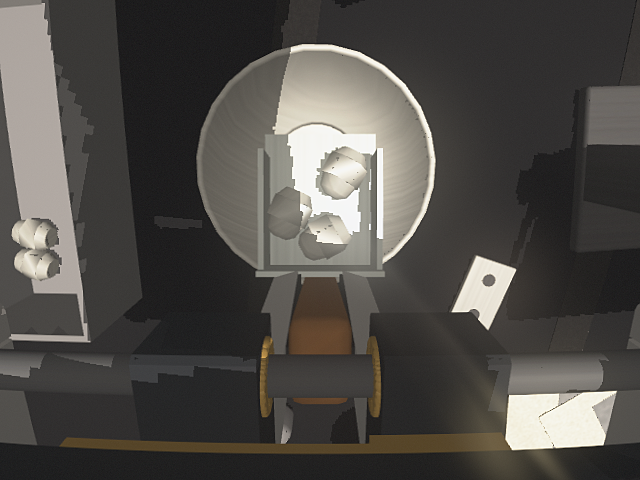

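View pics/z16.png

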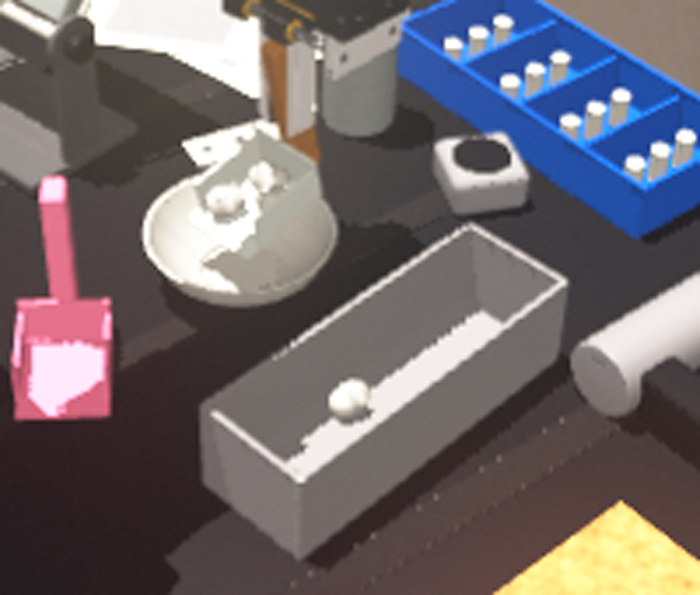

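The pan has tipped roughly 20° lip-down and the nuts still sit in it. I shake fore and aft to make it swing further.

>>> servo_tool --motion '[0,10,0,0,0,-4,0,0,0,10,0,0,0,-4,0,0,0,10,0,0,0,0,0,0,0,0,0,0]'

```text
time_s: 24.85
ee_pos: [0.5791, 0.0349, 0.1127]
eef_rot: [-1.681, 1.57, 0.016]
force: [0.2, 0.8, -1.8]
grip_width: 0.0178
```

```bash
python3 m6.py 17 240 190 440 360
```

```text
25.0 yaw 7.23 [0.5785 0.0349 0.1124] 0.017956288229057125 [ 0.67 -0.19 -1.03] q6 -1.6999945857779732
TCP in tub [0.0822 0.1856] scoop origin x 0.03315798167702115
```

View pics/wrist17.png

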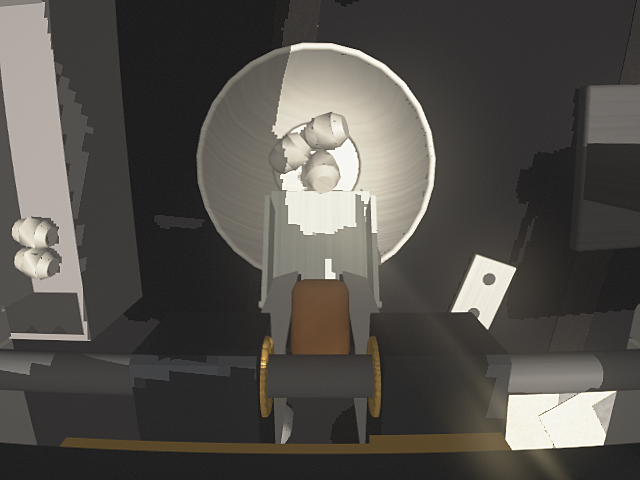

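View pics/z17.png

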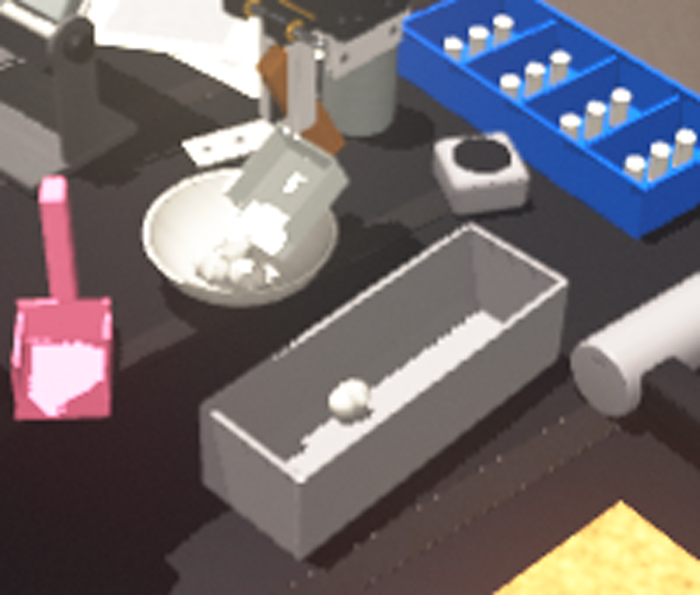

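All three nuts lie in the dish at (310,150). I tighten the grip, lift, and carry the tilted scoop to above the mat.

>>> servo_tool --motion '[0,0,0,0,0,0,0,0,-20,0,0,0,-50,0,0,0,-80,0,0,0,-90,4,-10,0,-90,15,-40,0,-90,30,-80,0,-90,45,-120,0,-90,60,-160,0,-90,75,-200,0,-90,90,-240,-2,-90,105,-280,-4,-90,120,-320,-6,-90,135,-360,-6,-90,146,-388,-6,-90,151,-398,-6,-60,151,-398,-6,-40,151,-398,-6,-40,151,-398,-6]' --gripper 0 --force 15

```text
time_s: 27.5
ee_pos: [0.4781, -0.3779, 0.1508]
eef_rot: [0.591, 1.567, 2.393]
force: [-0.3, 0.8, -0.9]
grip_width: 0.0176
```

```bash
python3 m6.py 18 320 260 500 420
cat > m7.py <<'E'
from h import *
c=load('side18');P=cloud(c);X,Y,Z=P[...,0],P[...,1],P[...,2];hsv=cv2.cvtColor(c['color'],cv2.COLOR_RGB2HSV)
o=ctrl.get_obs();t=o['ee_pos'][:2];u=np.array([.974,.228]);a=(X-t[0])*u[0]+(Y-t[1])*u[1];b=-(X-t[0])*u[1]+(Y-t[1])*u[0]
for nm in ['side18','scene18']:
    c=load(nm);P=cloud(c);X,Y,Z=P[...,0],P[...,1],P[...,2];a=(X-t[0])*u[0]+(Y-t[1])*u[1];b=-(X-t[0])*u[1]+(Y-t[1])*u[0]
    m=(abs(b)<.045)&(a>-.09)&(a<.09)&(Z>.012)&(Z<.19)
    print(nm,m.sum())
    im=np.zeros((360,360,3),np.uint8)
    ai=((a[m]+.09)*2000).astype(int);zi=(359-(Z[m])*1800).astype(int);im[np.clip(zi,0,359),np.clip(ai,0,359)]=c['color'][m][:,::-1]
    cv2.imwrite(f'pics/prof_{nm}.png',cv2.resize(im,None,fx=1.6,fy=1.6,interpolation=0))
E
python3 m7.py;cd pics; python3 -c "
import cv2,numpy as np
a=cv2.imread('prof_side18.png');b=cv2.imread('prof_scene18.png');cv2.imwrite('prof.png',cv2.resize(np.hstack([a,b]),(800,400)))"
```

```text
27.65 yaw 13.25 [ 0.479  -0.3789  0.1535] 0.017902905621805413 [ 0.53 -0.36 -1.33] q6 -2.5313287510313183
TCP in tub [-0.0691 -0.2123] scoop origin x -0.11810282968354989
side18 1817
scene18 785
```

View pics/prof.png

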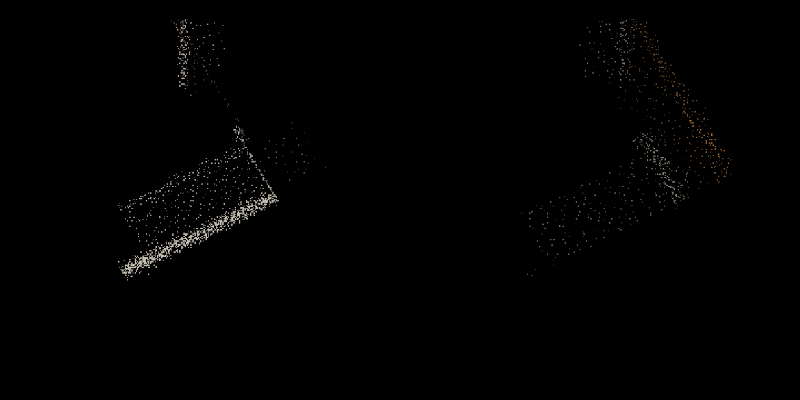

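View pics/z18.png

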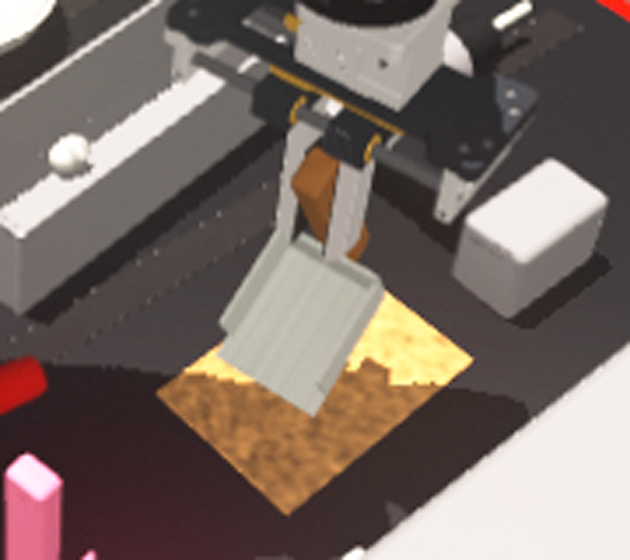

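View pics/scene18.png

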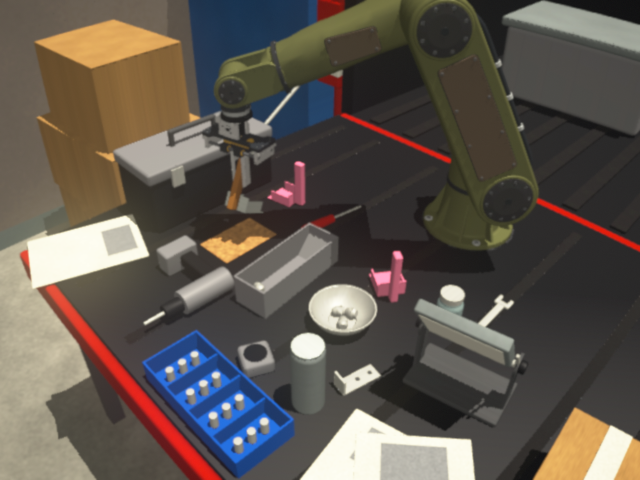

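Dish holds three nuts (345,315). The pan is held about 28° lip-down, gripped 14 mm higher and nearer the grip's front edge than before. I lower until the lip almost touches the mat.

>>> servo_tool --motion '[15,-5,0,0,30,-10,0,0,45,-10,0,0,54,-10,0,0,58,-10,0,0,58,-10,0,0]'

```text
time_s: 28.4
ee_pos: [0.4888, -0.3767, 0.095]
eef_rot: [-2.036, 1.57, -0.235]
force: [1.7, 2.7, 1.8]
grip_width: 0.0179
```

```bash
sed -i 's/18/19/g' m7.py; python3 m6.py 19 320 260 500 420; python3 m7.py;cd pics; python3 -c "
import cv2,numpy as np
a=cv2.imread('prof_side19.png');b=cv2.imread('prof_scene19.png');cv2.imwrite('prof19.png',cv2.resize(np.hstack([a,b]),(800,400)))"
```

```text
28.55 yaw 13.22 [ 0.4888 -0.3768  0.095 ] 0.018276640102510875 [2.61 1.45 3.82] q6 -2.5180197006853215
TCP in tub [-0.0592 -0.2114] scoop origin x -0.10815565359363236
side19 1873
scene19 1043
```

View pics/prof19.png

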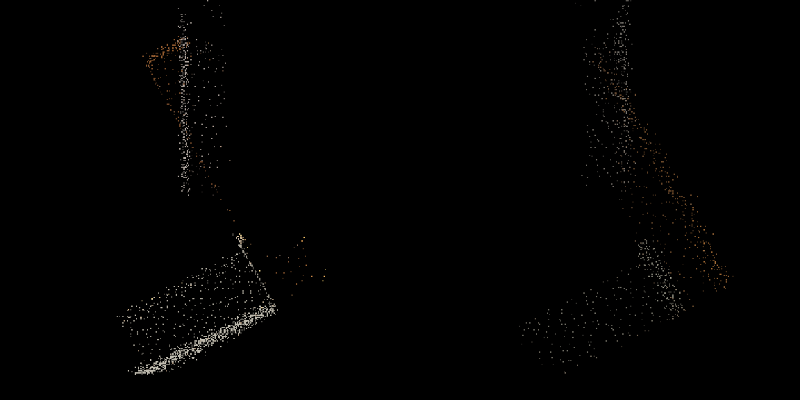

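View pics/wrist19.png

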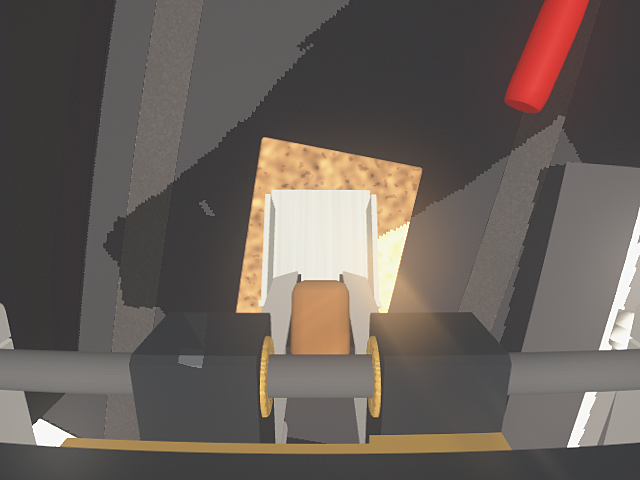

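The lip touches the mat (vertical force rose about 5 N). With a soft grip I swing the grip back and down about the lip to level the scoop.

>>> servo_tool --motion '[0,-4,0,0,1,-9,0,0,4,-15,0,0,7,-21,0,0,10,-27,0,0,14,-33,0,0,18,-39,0,0,22,-45,0,0,26,-49,0,0,29,-52,0,0,29,-52,0,0]' --gripper 0 --force 4

```text
time_s: 29.92
ee_pos: [0.5389, -0.3646, 0.065]
eef_rot: [0.686, 1.57, 2.488]
force: [-0.7, -0.5, -1.9]
grip_width: 0.0181
```

```bash
sed -i 's/19/20/g; s/Z>.012/Z>.003/' m7.py; python3 m6.py 20 320 260 500 420; python3 m7.py;cd pics; python3 -c "
import cv2,numpy as np
a=cv2.imread('prof_side20.png');b=cv2.imread('prof_scene20.png');cv2.imwrite('prof20.png',cv2.resize(np.hstack([a,b]),(800,400)))"
```

```text
30.075 yaw 13.22 [ 0.5387 -0.3648  0.0652] 0.01790774637733435 [ 0.28  0.42 -1.51] q6 -2.4529934902357238
TCP in tub [-0.0082 -0.2058] scoop origin x -0.05715359254639198
side20 3355
scene20 1721
```

View pics/prof20.png

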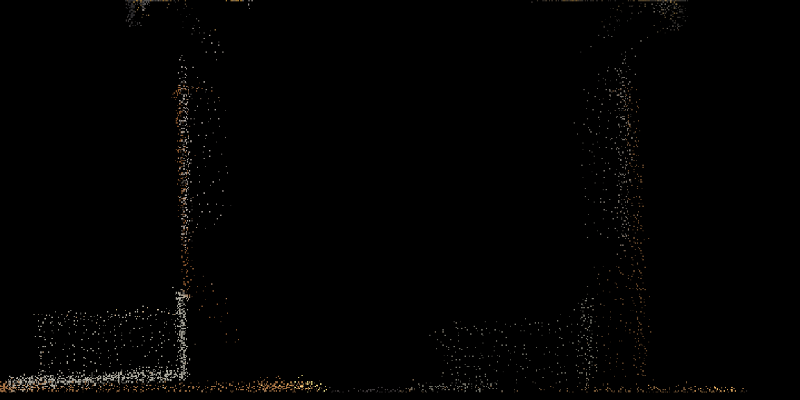

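View pics/wrist20.png

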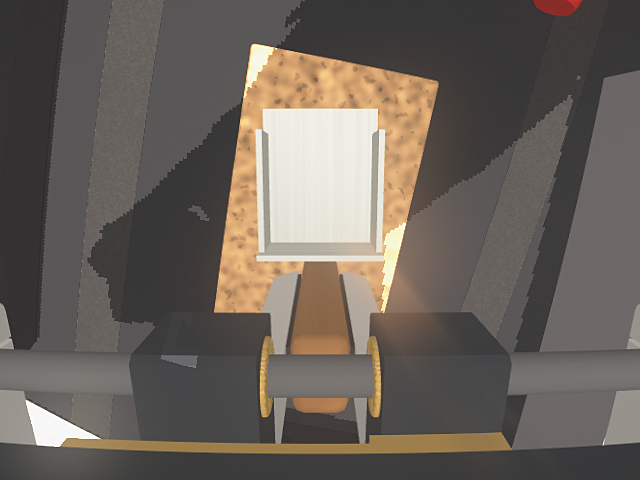

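View pics/z20.png

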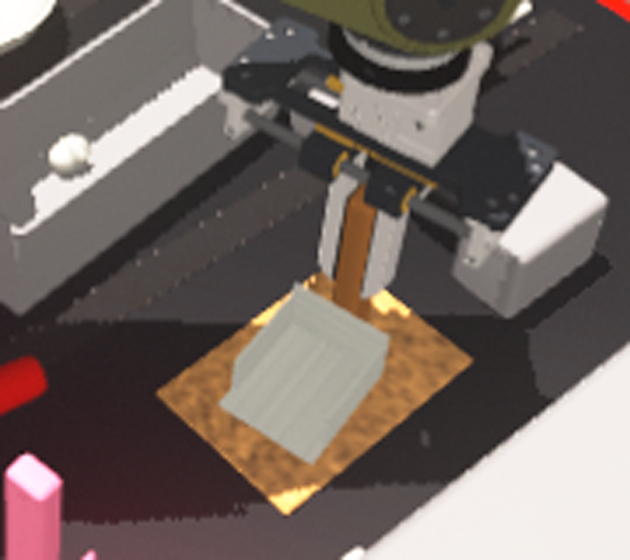

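Now almost flat (2–3°, lip resting on the mat). I lower 2 mm more, open, and rise.

>>> servo_tool --motion '[1,0,0,0,3,0,0,0,3,0,0,0]'

```text
time_s: 30.45
ee_pos: [0.5391, -0.3649, 0.0625]
eef_rot: [-2.622, 1.57, -0.82]
force: [1.5, -0.3, 0.6]
grip_width: 0.0179
```

>>> servo_tool --motion '[0,0,0,0,0,0,0,0,0,0,0,0,0,0,0,0,0,0,0,0,0,0,0,0,-20,0,0,0,-60,0,0,0,-110,0,0,0,-150,0,0,0,-170,0,0,0,-170,0,0,0]' --gripper 1

```text
time_s: 31.95
ee_pos: [0.5394, -0.3651, 0.2353]
eef_rot: [-2.457, 1.567, -0.655]
force: [0.2, -0.1, -0.1]
grip_width: 0.0938
```

```bash
python3 m6.py 21 320 260 500 420
python3 - <<'E'
from h import *
c=load('wrist21');P=cloud(c);X,Y,Z=P[...,0],P[...,1],P[...,2];hsv=cv2.cvtColor(c['color'],cv2.COLOR_RGB2HSV)
reg=(X>.40)&(X<.62)&(Y>-.45)&(Y<-.29)
for n,lo,hi in [('griptop',.125,.15),('panrim',.03,.048)]:
    m=reg&(Z>lo)&(Z<hi);m[300:]=0;q=P[m];print(n,len(q),cv2.minAreaRect(q[:,:2].astype(np.float32)),np.median(q[:,2]))
m=reg&(Z<.02)&(hsv[...,1]<50)&(hsv[...,2]>60);m[300:]=0
m=cv2.erode(m.astype(np.uint8),np.ones((5,5)))>0
q=P[m];q=q[(q[:,1]<-.35)&(q[:,1]>-.40)&(q[:,0]>.46)&(q[:,0]<.52)]
A=np.c_[q[:,:2],np.ones(len(q))];s=np.linalg.lstsq(A,q[:,2],rcond=None)[0];print('floor slope',s,len(q))
m=reg&(hsv[...,0]<25)&(hsv[...,1]>90)&(abs(Z-.004)<.006);m[300:]=0;q=P[m];print('mat',cv2.minAreaRect(q[:,:2].astype(np.float32)))
E
python3 lens.py 22
```

```text
32.1 yaw 13.23 [ 0.5387 -0.3646  0.2315] 0.0938389422630649 [-0.48  0.01 -1.17] q6 -2.452929355515311
TCP in tub [-0.0081 -0.2056] scoop origin x -0.05706627865833115
griptop 837 ((0.5416850447654724, -0.3634106516838074), (0.025340037420392036, 0.016883965581655502), 13.147825241088867) 0.1352846477858569
panrim 823 ((0.4990335702896118, -0.37360110878944397), (0.07101353257894516, 0.06635384261608124), 13.267897605895996) 0.034343511960027606
floor slope [0.00169044 0.00226225 0.00580032] 2719
mat ((0.5181241631507874, -0.35935550928115845), (0.1904747188091278, 0.13437409698963165), 2.4696643352508545)
scene 1161 1 lean [0. 0.] plane offset from hinge [[0.     0.0813]
 [0.     0.0793]
 [0.     0.0835]
 ...
 [0.     0.0969]
 [0.     0.0966]
 [0.     0.0944]]
side 1135 695 lean 35.36 plane offset from hinge -0.014
```

View pics/wrist21.png

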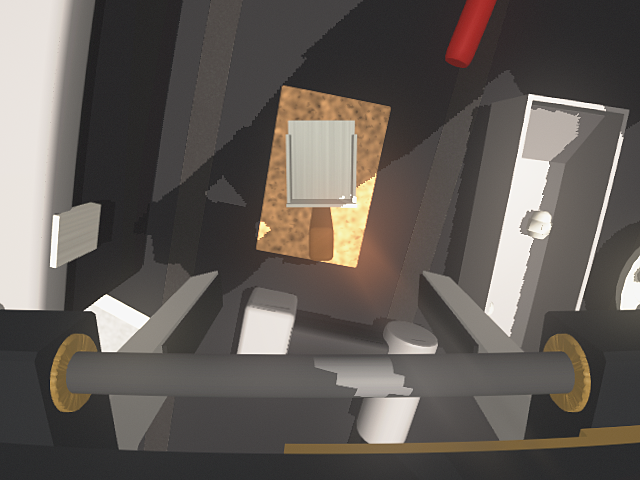

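View pics/side21.png

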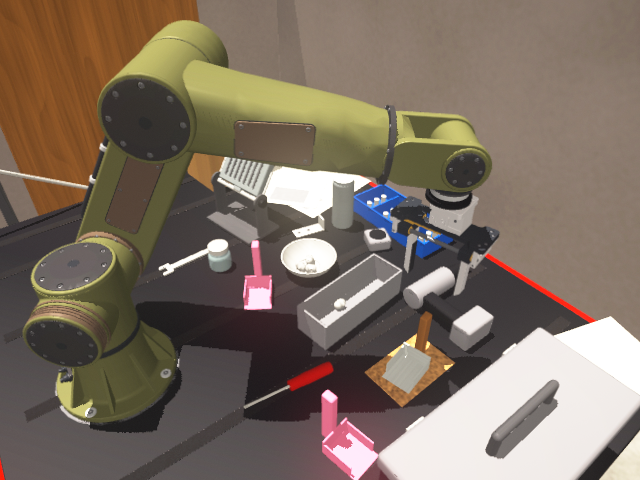

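The scoop stands flat on the mat, its origin within about 25 mm of the mat's centre, and the panel reads 35.4°. I check that three nuts are in the tub with a look from above.

>>> servo_tool --motion '[-20,-15,28,0,-40,-40,70,0,-60,-70,125,0,-60,-100,180,0,-60,-108,195,0,-60,-108,195,0,-60,-108,195,0]'

```text
time_s: 33.08
ee_pos: [0.5992, -0.1518, 0.2919]
eef_rot: [1.363, 1.57, -3.12]
force: [0.3, -0.5, 0.1]
grip_width: 0.0941
```

```bash
python3 m6.py 23 280 200 460 360
```

```text
33.225 yaw 13.13 [ 0.5992 -0.1517  0.2922] 0.09381546223296282 [0.12 0.36 0.51] q6 -2.1070006041403078
TCP in tub [ 0.079  -0.0021] scoop origin x 0.029985707809469755
```

View pics/wrist23.png

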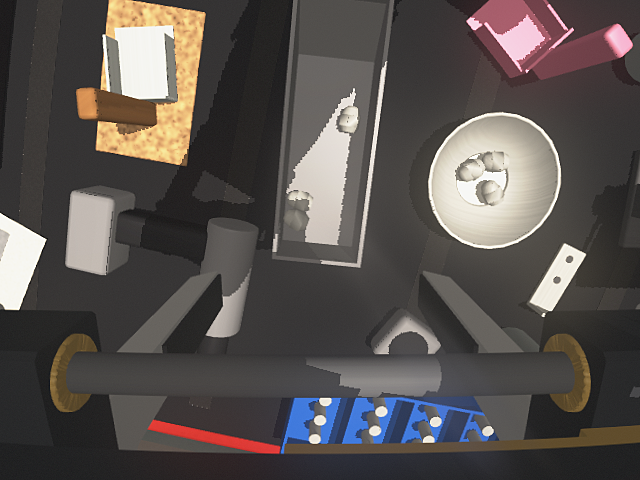

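View pics/scene23.png

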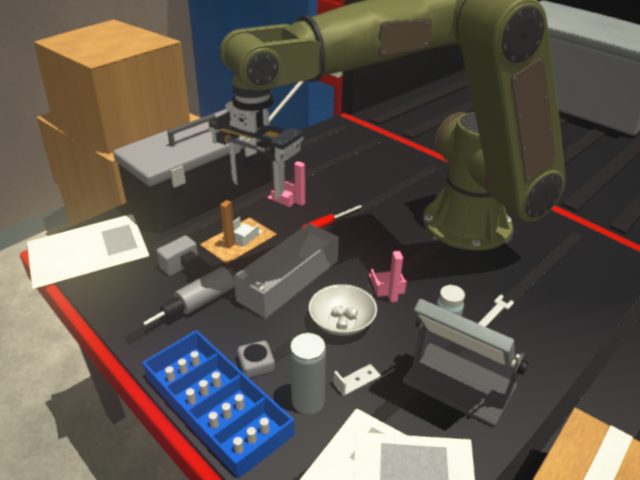

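The tub holds three nuts at (347,120), (298,198) and (295,218). The dish holds three at (470,168), (495,160) and (490,192). The scoop stands on its mat, the bystanders look unmoved, and the robot touches nothing, so I hand in.

```bash
python3 -c "
from h import *
print(ctrl.hand_in())"
```

```text
the job is handed in; nothing more can be done
None
```

The job is done and handed in at about 33 s of the 70 s allowed; the hand-in reports no verdict.

- **Lamp:** I pushed the panel forward from behind. It read 35.6° right after I let go, and 34.7° and 35.4° in later checks with the arm clear. These come from the side camera only, because my plane fit on the scene camera failed each time.
- **Nuts:** I scooped four nuts. One sat on the lip, and I shook it back into the tub before crossing to the dish. The other three went into the dish by easing the grip so the pan tipped lip-down. The last wrist view showed three nuts in the dish and three in the tub, none outside. I saw no contact between the fingers and a nut.
- **Scoop:** It slipped in the jaws while tipping, so I levelled it against the mat before letting go. It stands flat (slope under 0.2°) with its origin roughly 25 mm from the mat's centre. That distance uses an estimated mat centre, because my mat fits disagreed by a few centimetres.
- **Bystanders:** They look unmoved in the final pictures; I did not measure them.

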